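# Drift a gearbox cover into line and fit its bolts

### The arm

A 7-joint arm with a two-finger parallel gripper is mounted at the origin on the work surface. World frame = base frame: x ahead of the robot, y to its left, z up, the work surface at z = 0. Lengths are in m, angles in degrees, forces in N, time in s.
With the tool pointing down it reaches from about 0.4 to 0.9 m from the base axis. Payload 5.5 kg.
Tool frame: the origin (TCP) lies midway between the tips of the shut fingers; the grasp point (between the pads) lies 19 mm behind it; z points along the fingers, y is the direction in which the jaws open and shut (so a half turn about z gives the same grasp; the last joint's range is limited). The gripper opens to 92 mm and grips with 3 to 60 N. Pads are 19 mm wide; open, the fingers measure 130 mm over their backs; the gripper's body (75 mm by 190 mm) begins 47 mm behind the grasp point.
Start: joints at [83.09, 28.699, -24.465, 88.831, 12.651, 65.22, -12.049], TCP at [0.243, -0.603, 0.199] pointing down, gripper open.
Joint ranges: [-164.97, 164.97], [-17.58, 116.51], [-87.97, 89.64], [11.32, 138.91], [-80.73, 260.73], [10.89, 115.49], [-147.41, 147.41]. Speed limits (degrees/s): [147.25, 147.25, 180, 180, 180, 180, 180].

### API

Orientations are given as a 3x3 rotation matrix whose columns are the frame's x, y, z axes.
In Python, from plant import state, grab_frame, camera_model, job_done gives the robot as it stands.
- The arm moves only by the shell command python3 -m crank 'ROWS' [FORCE]. ROWS is JSON, a list of rows, each an object of numbers: "tx", "ty", "tz": the shift along the tool's x, y, z normalised to -1 to 1, where 1 is 0.02 m; "ax", "ay", "az": the turn, a rotation vector about the tool's x, y, z normalised to -1 to 1, where 1 is 0.15 rad; "gripper": the opening, from 0 (shut) to 1 (fully open). In form: [{"tx": .., "ty": .., "tz": .., "ax": .., "ay": .., "az": .., "gripper": ..}, ...]. A call has 1 to 8 rows; each row shifts and turns the commanded pose from where the row before left it, along the tool's axes as they then stand; what a row does not reach is not made up. A row lasts 1/10 s, in which the tool goes at most 50 mm and 8.59 degrees, less where a joint would pass 70% of its speed; a pose out of reach is approached as far as the arm can. A call with a number of a shift or a turn outside -1 to 1 is refused whole. A call with a gripper value outside its range is refused whole. The fingers move at their own pace and stop on an object; FORCE is the grip in N (left out, the last holds). Time passes only in rows, so rows that do not move let the fingers close. It gives the time, the measured TCP pose, the force and the opening at its end, in the units of the state.
- state(): the state, without advancing time (a new reading comes with each control period).
- grab_frame(name): name is "scene" or "side" or "wrist"; returns (picture, depth): 384x512x3 uint8, blue, green, red; 384x512 float32, m along the optical axis (not along the pixel's ray), 0 where there is no reading.
- camera_model(name): a dict with "intrinsics" (3x3 intrinsics, pixels), "D" ([k1, k2, p1, p2, k3] as OpenCV has them; the pictures are not rectified), "pose" (4x4, takes a point from camera to world coordinates); the wrist camera has in their place "hand_eye" (4x4, takes a point from camera to tool coordinates, whose origin is the TCP and whose axes are the flange's). Camera axes: x right, y down, z forward; pixel columns grow to the right and rows downward; lengths in m; the calibration is good to about 2 mm. A picture is of the moment at which its call begins: read the wrist's pose just before it. camera_model takes no time and is no camera call.
- job_done(): hands the job in, once; it reports no verdict.
The state is a dict: "time": time; "qpos": joint angles; "dq": joint speeds; "joint_efforts": joint torques, N m; "tool_pos": TCP position; "tcp_rot": TCP orientation; "wrist_force": force on the tool from outside, world axes, zero at the start; "ft_torque": the same for the moment, N m; "grip_width": finger opening in m.
Only numpy, scipy, OpenCV 4.12 (cv2) and the standard library are available. Lean on these libraries where they do the work, as an engineer would, in place of code of your own. Each camera call takes 0.05 s, during which the arm holds its last target. There are 200 camera calls.

### The job

The cover of the tractor gearbox hangs on its dowel but has swung, so its bolt holes do not line up with the casing. Take the tapered drift from the wooden block and work it gently, feeling for the casing's hole and never forcing it (25 N at most), down the cover hole diagonally opposite the dowel until its shoulder rests on the cover; then drop the two bolts fully home in the two holes that are left. Leave the drift standing in its hole to keep the line, the cover flat on the casing, and everything else on the bench as it is.

Things in the scene. Friction and masses are not known exactly. Their poses are not given: they have to be found in the camera images.
- dowel_top (a point): top centre of the casing's round dowel (11 mm across, 6 mm above the cover; its turn tells nothing). The casing: grey, fixed in a plywood cradle; top flange of the cover's outline, 10 mm thick, upper face 72 mm above the bench, open below; under the cover it has three 12 mm through-holes in the cover's own pattern about the dowel, in line when the cover is square on it
- cover: loose aluminium cover, 116 x 112 x 8 mm, 0.35 to 0.65 kg, flat on the casing's flange, one corner hole over the dowel, swung about it to one side by 3.2 to 3.9 degrees: at the drift hole the casing's hole lies 6 to 7.5 mm to the side, square to the line to the dowel. It turns about the dowel when pushed. Boss in its middle 44 mm across, 15 mm high. Origin: underside, dowel hole; x, y along its sides; z up
- drift_hole (a point): centre, at the cover's upper face, of its 12 mm hole diagonally opposite the dowel: for the drift
- left_hole (a point): centre, at the cover's upper face, of its 12 mm hole 80 mm along y from the dowel: for a bolt
- far_hole (a point): centre, at the cover's upper face, of its 12 mm hole 76 mm along x from the dowel: for a bolt
- block: drilled wooden block, 190 x 60 x 55 mm, fixed to the bench; origin underneath its centre, x along its length. In a row along x, 50 mm apart, stand at the ends the drift and a pin punch (either way round), and the two bolts between them
- drift_mid (a point): the drift: round steel bar 101 mm long, point down in an end hole of the block, shoulder on the block. Handle 15 mm across, 55 mm long; below its shoulder 16 mm of 11 mm bar, then a 30 mm taper to a flat 3 mm tip. This point: centre of the handle, 27.5 mm above the shoulder, 73.5 mm above the tip; z towards the handle end
- drift_tip (a point): the drift's tip, on its axis
- bolt1_mid (a point): a socket-head bolt standing head up in the block: shank 10 mm across, 30 mm long, its foot bevelled to 7 mm over 4 mm; head 16 mm across, 10 mm high, its underside 10 mm above the block. This point: on its axis half-way up, 20 mm above its foot and below the top of its head; z towards the head
- bolt2_mid (a point): a second, identical bolt; either bolt may go in either hole
- punch_mid (a point): short six-sided pin punch standing in the other end hole of the block; head 17 mm across, reaching 32 mm above the block; leave it
- gear: spare steel gear, 50 mm across, 16 mm high, lying flat; leave it
- toy_tractor: small red die-cast tractor, 90 mm long, 50 mm high; leave it
- paint_tin: paint tin, 54 mm across, 60 mm high; leave it
- screwdriver: screwdriver lying down, 170 mm long; leave it
- pliers: pliers lying down, 150 mm long; leave it
- parts_tray: open two-part tray, 100 x 140 x 30 mm; leave it
- spring_clamp: small plastic spring clamp, 75 mm long; leave it
Things that resemble listed ones, but are neither listed nor needed, are in the scene too. Of the things that look like the cover, the middle-sized one is meant.

How it is judged (in metres and radians):
On the way, in this order (a step that is already met when the one before it is completed fails the run):
1. the drift is down through cover and casing with its shoulder on the cover (z of drift_tip in the frame of cover below -0.034 m and horizontal distance between drift_mid and drift_hole below 0.008 m and angle between drift_mid's own z axis and vertical below 0.12 rad and angle between cover's own z axis and vertical below 0.02 rad), for 0.2 s.
2. with the drift in, one bolt is home in a free hole (all of step 1 and ((horizontal distance between bolt1_mid and left_hole below 0.0035 m and z of bolt1_mid in the frame of cover between -0.007 and 0.001 m and angle between bolt1_mid's own z axis and vertical below 0.1 rad) or (horizontal distance between bolt1_mid and far_hole below 0.0035 m and z of bolt1_mid in the frame of cover between -0.007 and 0.001 m and angle between bolt1_mid's own z axis and vertical below 0.1 rad) or (horizontal distance between bolt2_mid and left_hole below 0.0035 m and z of bolt2_mid in the frame of cover between -0.007 and 0.001 m and angle between bolt2_mid's own z axis and vertical below 0.1 rad) or (horizontal distance between bolt2_mid and far_hole below 0.0035 m and z of bolt2_mid in the frame of cover between -0.007 and 0.001 m and angle between bolt2_mid's own z axis and vertical below 0.1 rad))), for 0.2 s.
At the end, for the whole second after the job is handed in: The drift stands in the cover hole diagonally opposite the dowel, its shoulder within 4 mm of the cover and its axis within 7 degrees of upright; one bolt in each of the two other holes, head within 3 mm of the cover, within 6 degrees of upright; the cover lies flat and at rest (all of step 1 and ((horizontal distance between bolt1_mid and left_hole below 0.0035 m and z of bolt1_mid in the frame of cover between -0.007 and 0.001 m and angle between each of bolt1_mid, bolt2_mid's own z axis and vertical below 0.1 rad and horizontal distance between bolt2_mid and far_hole below 0.0035 m and z of bolt2_mid in the frame of cover between -0.007 and 0.001 m) or (horizontal distance between bolt1_mid and far_hole below 0.0035 m and z of bolt1_mid in the frame of cover between -0.007 and 0.001 m and angle between each of bolt1_mid, bolt2_mid's own z axis and vertical below 0.1 rad and horizontal distance between bolt2_mid and left_hole below 0.0035 m and z of bolt2_mid in the frame of cover between -0.007 and 0.001 m)) and linear speed of cover below 0.01 m/s); the robot touches nothing.
It fails at once if the drift is pressed on the cover or casing with more than 25 N (contact force between drift and cover above 25 N or contact force between drift and casing above 25 N).
It fails at once if another thing on the bench is moved by more than 30 mm (distance of any of punch_mid, gear, toy_tractor, paint_tin, screwdriver, pliers, parts_tray, spring_clamp from where it was at the start of the episode above 0.03 m).
It also fails if it takes over 72 s, if anything falls off the work surface, if the arm or the gripper's body presses on something with over 40 N, if the wrist force passes 120 N, or if a joint passes its speed limit or range.

## Working session

There is one attempt and no reset: what is moved stays moved. The work goes in short steps, Python scripts to look and compute and a shell command to move; the robot and the scene stay as the last step left them, time stands still between calls to the robot, and variables do not carry over. Pictures are saved under pics/ and viewed, about 8 in all and at most 12, crops included, and the job is handed in when it is done.

```bash
ls; mkdir -p pics; cat > h.py <<'E'
import numpy as np, cv2
from plant import state, grab_frame, camera_model
def T(name, s=None):
    m=camera_model(name)
    if 'pose' in m: return m, np.array(m['pose'])
    W=np.eye(4); W[:3,:3]=np.array(s['tcp_rot']); W[:3,3]=s['tool_pos']
    return m, W@np.array(m['hand_eye'])
def grab(name):
    s=state(); img,d=grab_frame(name); m,P=T(name,s)
    np.savez(f'pics/{name}.npz',img=img,d=d,P=P,K=np.array(m['intrinsics']),D=np.array(m['D'])); return img,d
def ld(name): return np.load(f'pics/{name}.npz')
def ray(z,u,v):
    p=cv2.undistortPoints(np.array([[[u,v]]],float),z['K'],z['D'])[0,0]
    return z['P'][:3,3], z['P'][:3,:3]@np.array([p[0],p[1],1])
def at_z(z,u,v,h):
    o,r=ray(z,u,v); return o+r*(h-o[2])/r[2]
def at_d(z,u,v):
    o,r=ray(z,u,v); return o+r*z['d'][int(round(v)),int(round(u))]
def proj(z,p):
    R=z['P'][:3,:3];t=z['P'][:3,3]
    q=R.T@(np.array(p,float)-t); rv=np.zeros(3)
    return cv2.projectPoints(q.reshape(1,1,3),rv,rv,z['K'],z['D'])[0][0,0]
E
python3 - <<'E'
from h import *
s=state(); print(s)
a,_=grab('scene'); b,_=grab('side'); c,_=grab('wrist')
cv2.imwrite('pics/a.png',cv2.resize(a,(800,600),interpolation=cv2.INTER_CUBIC))
cv2.imwrite('pics/b.png',cv2.resize(b,(800,600),interpolation=cv2.INTER_CUBIC))
for n in ('scene','side','wrist'): print(n,ld(n)['P'].round(3).tolist(),ld(n)['K'][0,0],ld(n)['D'])
E
```

```text
pics
{'time': 0.0, 'qpos': array([ 83.08809941,  28.75392591, -24.45183801,  88.88886577,
        12.65103138,  65.21920286, -12.04775707]), 'dq': array([-0.05911977,  0.02501548, -0.01133079,  0.09094672,  0.03911267,
       -0.12170242,  0.06171219]), 'joint_efforts': array([ 1.43538891e-04, -5.66600919e+01, -5.81644267e+00, -2.79111332e+01,
       -6.85816468e-02,  3.07798607e-02,  2.01669573e-04]), 'tool_pos': array([ 0.24308453, -0.60205157,  0.19769371]), 'tcp_rot': array([[ 9.27216264e-01,  3.74525796e-01, -6.54737590e-04],
       [ 3.74526363e-01, -9.27214554e-01,  1.78189399e-03],
       [ 6.02830405e-05, -1.89741757e-03, -9.99998198e-01]]), 'wrist_force': array([-0.35560122,  0.55382059,  0.12825209]), 'ft_torque': array([ 0.07241453,  0.01403271, -0.06204792]), 'grip_width': 0.09173093637919101}
scene [[-0.829, 0.439, -0.346, 0.963], [0.559, 0.653, -0.512, 0.676], [0.001, -0.618, -0.787, 1.064], [0.0, 0.0, 0.0, 1.0]] 446.3210194806371 [-0.09604186  0.          0.          0.          0.        ]
side [[-0.811, -0.307, 0.498, -0.101], [-0.585, 0.448, -0.676, 0.896], [-0.016, -0.84, -0.543, 0.769], [0.0, 0.0, 0.0, 1.0]] 430.612352924779 [-0.14177634  0.          0.          0.          0.        ]
wrist [[0.375, -0.889, -0.262, 0.314], [-0.927, -0.36, -0.104, -0.573], [-0.002, 0.282, -0.959, 0.383], [0.0, 0.0, 0.0, 1.0]] 297.8223184046292 [0.02514925 0.         0.         0.         0.        ]
```

View pics/a.png

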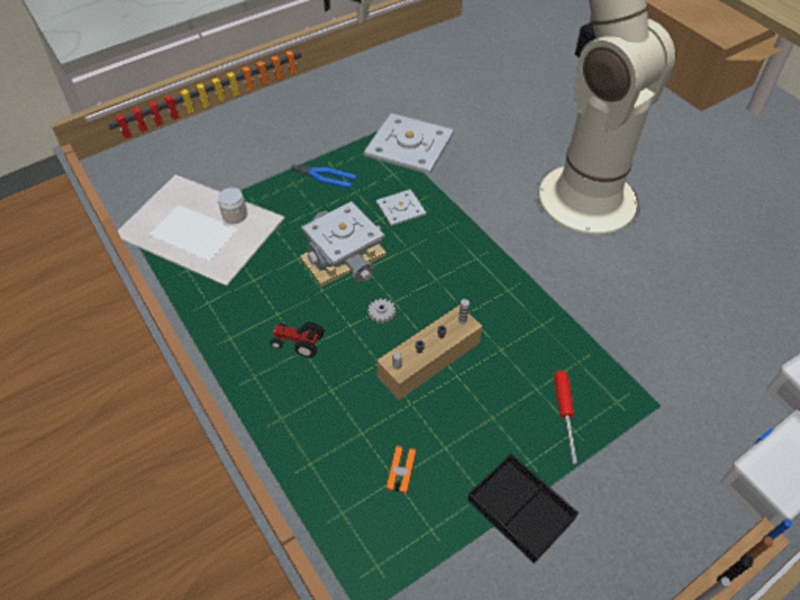

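View pics/b.png

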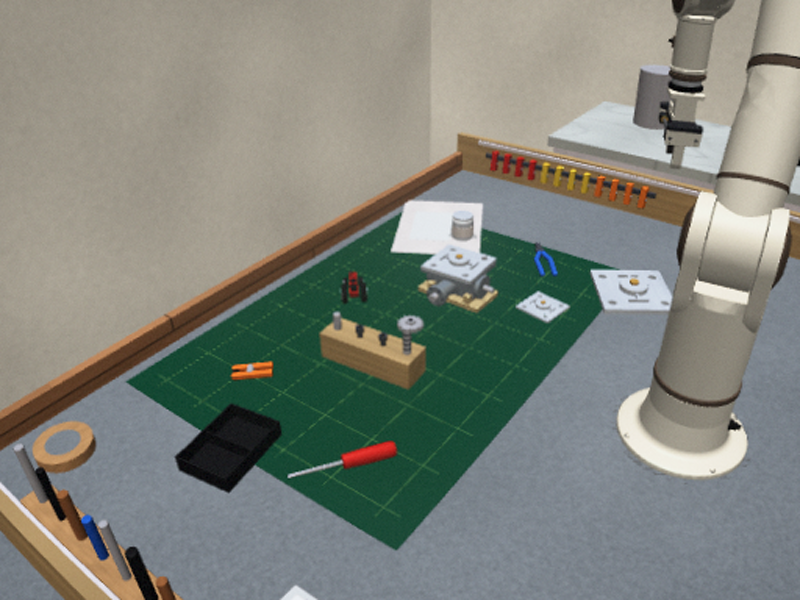

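The pictures show the cover on the casing at scene pixel (343,235), the block at (430,350), a tall bar (the drift) at its right end (464,310) and the shorter punch at (397,360). I'll enlarge these areas.

```bash
python3 - <<'E'
from h import *
def crop(z,x,y,w,h,W,H):
    return cv2.resize(z['img'][y:y+h,x:x+w],(W,H),interpolation=cv2.INTER_CUBIC)
a,b=ld('scene'),ld('side')
top=np.hstack([crop(a,185,122,70,60,400,343),crop(b,262,150,70,60,400,343)])
bot=np.hstack([crop(a,235,185,80,50,400,250),crop(b,200,190,80,50,400,250)])
cv2.imwrite('pics/c.png',np.vstack([top,bot]))
# coarse positions
for n,z,pts in (('scene',a,[(343,228),(464,303),(397,355),(441,331),(420,346)]),('side',b,[(459,258),(407,332),(337,316),(383,340),(360,331)])):
    for u,v in pts: print(n,at_d(z,u*.64,v*.64).round(3))
E
```

```text
scene [ 0.528 -0.144  0.09 ]
scene [0.458 0.142 0.112]
scene [0.604 0.152 0.087]
scene [0.509 0.148 0.077]
scene [0.557 0.152 0.075]
side [ 0.524 -0.143  0.092]
side [0.45  0.143 0.104]
side [0.599 0.154 0.085]
side [0.499 0.148 0.07 ]
side [0.55 0.15 0.07]
```

View pics/c.png

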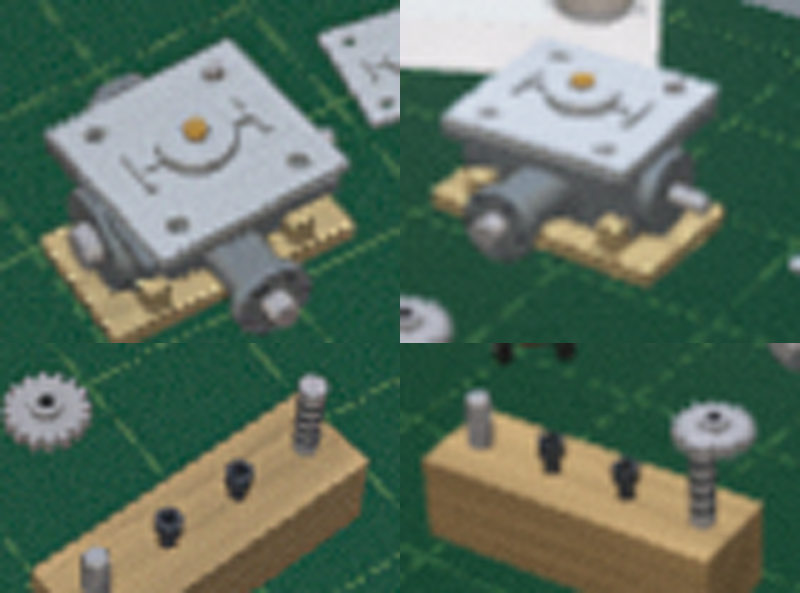

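The casing and cover are at about (0.526, -0.144), the drift at about (0.455, 0.143) and the punch at the far end. The wrist camera should show the cover best, so I'll move above it.

```bash
R='{"tx":0.98,"ty":-0.7,"gripper":0.5}'
python3 -m crank '[{"tx":0.98,"ty":-0.7,"gripper":0.5},{"tx":0.98,"ty":-0.7,"gripper":0.5},{"tx":0.98,"ty":-0.7,"gripper":0.5},{"tx":0.98,"ty":-0.7,"gripper":0.5},{"tx":0.98,"ty":-0.7,"gripper":0.5},{"tx":0.98,"ty":-0.7,"gripper":0.5},{"tx":0.98,"ty":-0.7,"gripper":0.5},{"tx":0.98,"ty":-0.7,"gripper":0.5}]'
python3 -m crank '[{"tx":0.98,"ty":-0.7,"gripper":0.5},{"tx":0.98,"ty":-0.7,"gripper":0.5},{"tx":0.98,"ty":-0.7,"gripper":0.5},{"tx":0.98,"ty":-0.7,"gripper":0.5},{"tx":0.98,"ty":-0.7,"gripper":0.5},{"tx":0.98,"ty":-0.7,"gripper":0.5},{"tx":0.98,"ty":-0.7,"gripper":0.5},{"tx":0.98,"ty":-0.7,"gripper":0.5}]'
python3 -m crank '[{"tx":0.98,"ty":-0.7,"tz":0.2,"gripper":0.5},{"tx":0.98,"ty":-0.7,"tz":0.2,"gripper":0.5},{"tx":0.98,"ty":-0.7,"tz":0.2,"gripper":0.5},{"tx":0.98,"ty":-0.7,"tz":0.2,"gripper":0.5},{"tx":0.98,"ty":-0.7,"tz":0.2,"gripper":0.5},{"gripper":0.5},{"gripper":0.5},{"gripper":0.5}]'
```

```text
validation failed for argument at $[0]...
validation failed for argument at $[0]...
validation failed for argument at $[0]...
```

```bash

python3 -m crank '[{"tx":0.98,"ty":-0.7,"tz":0,"ax":0,"ay":0,"az":0,"gripper":0.5},{"tx":0.98,"ty":-0.7,"tz":0,"ax":0,"ay":0,"az":0,"gripper":0.5},{"tx":0.98,"ty":-0.7,"tz":0,"ax":0,"ay":0,"az":0,"gripper":0.5},{"tx":0.98,"ty":-0.7,"tz":0,"ax":0,"ay":0,"az":0,"gripper":0.5},{"tx":0.98,"ty":-0.7,"tz":0,"ax":0,"ay":0,"az":0,"gripper":0.5},{"tx":0.98,"ty":-0.7,"tz":0,"ax":0,"ay":0,"az":0,"gripper":0.5},{"tx":0.98,"ty":-0.7,"tz":0,"ax":0,"ay":0,"az":0,"gripper":0.5},{"tx":0.98,"ty":-0.7,"tz":0,"ax":0,"ay":0,"az":0,"gripper":0.5}]'
python3 -m crank '[{"tx":0.98,"ty":-0.7,"tz":0,"ax":0,"ay":0,"az":0,"gripper":0.5},{"tx":0.98,"ty":-0.7,"tz":0,"ax":0,"ay":0,"az":0,"gripper":0.5},{"tx":0.98,"ty":-0.7,"tz":0,"ax":0,"ay":0,"az":0,"gripper":0.5},{"tx":0.98,"ty":-0.7,"tz":0,"ax":0,"ay":0,"az":0,"gripper":0.5},{"tx":0.98,"ty":-0.7,"tz":0,"ax":0,"ay":0,"az":0,"gripper":0.5},{"tx":0.98,"ty":-0.7,"tz":0,"ax":0,"ay":0,"az":0,"gripper":0.5},{"tx":0.98,"ty":-0.7,"tz":0,"ax":0,"ay":0,"az":0,"gripper":0.5},{"tx":0.98,"ty":-0.7,"tz":0,"ax":0,"ay":0,"az":0,"gripper":0.5}]'
```

```text
time: 0.95
tool_pos: [0.3471, -0.4391, 0.1985]
tcp_rot: [[0.927, 0.374, -0.0], [0.374, -0.927, 0.0], [-0.0, -0.0, -1.0]]
wrist_force: [0.2, -0.6, -0.7]
grip_width: 0.0462
time: 1.75
tool_pos: [0.4505, -0.2766, 0.1986]
tcp_rot: [[0.927, 0.374, -0.0], [0.374, -0.927, 0.0], [-0.0, -0.0, -1.0]]
wrist_force: [0.1, -0.5, 0.4]
grip_width: 0.0462
```

```bash

python3 -m crank '[{"tx":0.98,"ty":-0.7,"tz":0.2,"ax":0,"ay":0,"az":0,"gripper":0.5},{"tx":0.98,"ty":-0.7,"tz":0.2,"ax":0,"ay":0,"az":0,"gripper":0.5},{"tx":0.98,"ty":-0.7,"tz":0.2,"ax":0,"ay":0,"az":0,"gripper":0.5},{"tx":0.98,"ty":-0.7,"tz":0.2,"ax":0,"ay":0,"az":0.7,"gripper":0.5},{"tx":0.98,"ty":-0.7,"tz":0.2,"ax":0,"ay":0,"az":0.7,"gripper":0.5},{"tx":0.98,"ty":-0.7,"tz":0.2,"ax":0,"ay":0,"az":0.7,"gripper":0.5},{"tx":0,"ty":0,"tz":0,"ax":0,"ay":0,"az":0,"gripper":0.5},{"tx":0,"ty":0,"tz":0,"ax":0,"ay":0,"az":0,"gripper":0.5}]'
python3 - <<'E'
from h import *
c,_=grab('wrist'); z=ld('wrist')
u,v=proj(z,(0.526,-0.144,0.08)); print(u,v)
x=int(np.clip(u-90,0,332)); y=int(np.clip(v-68,0,249)); print(x,y)
cv2.imwrite('pics/d.png',cv2.resize(c[y:y+135,x:x+180],(800,600),interpolation=cv2.INTER_CUBIC))
cv2.imwrite('pics/d0.png',c)
E
```

```text
time: 2.55
tool_pos: [0.5337, -0.1598, 0.1744]
tcp_rot: [[0.997, 0.072, -0.001], [0.072, -0.997, 0.0], [-0.001, -0.0, -1.0]]
wrist_force: [-0.4, 0.1, -0.2]
grip_width: 0.0459
240.75987356964148 192.2939644940162
150 124
```

View pics/d.png

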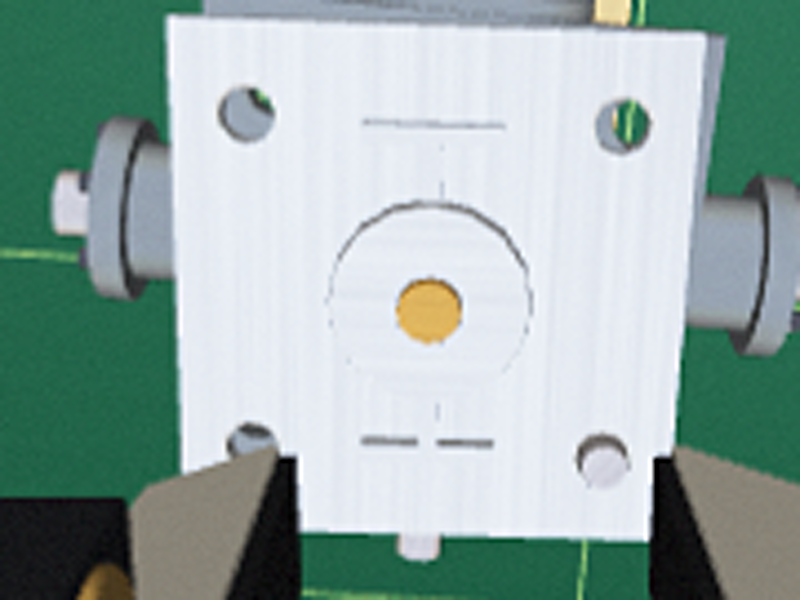

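The dowel is at (602,462), lower right. The drift hole is diagonally opposite at (247,114), the far hole is at (623,125) and the left hole at (252,440), partly behind a finger. The openings show the casing's holes lying clockwise in the image, up and to the right at the drift hole.

```bash
python3 - <<'E'
from h import *
z=ld('wrist'); P={}
for n,u,v,h in (('dowel',602,462,.086),('drift',247,114,.08),('far',623,125,.08),('left',252,446,.08)):
    P[n]=at_z(z,150+(u+.5)/4.4444-.5,124+(v+.5)/4.4444-.5,h); print(n,P[n].round(4))
D=P['dowel']
for n in ('drift','far','left'): print(n,np.linalg.norm((P[n]-D)[:2]))
print('exp',np.hypot(76,80))
v=(P['drift']-D)[:2]; yaw=np.arctan2(v[1],v[0])-np.arctan2(80,76); print('yaw',np.degrees(yaw))
f=P['far']-D; print('yaw far',np.degrees(np.arctan2(f[1],f[0])))
print('block', [at_z(ld('scene'),*p).round(4) for p in [(235+311/5,185+(382-343)/5,.110)]])
# drift from both depth clouds: points z .08-.115 near
for n in ('scene','side'):
    q=ld(n); vv,uu=np.nonzero(q['d']>0)
    p=cv2.undistortPoints(np.stack([uu,vv],-1).astype(float)[:,None],q['K'],q['D'])[:,0]
    X=np.c_[p,np.ones(len(p))]*q['d'][vv,uu][:,None]@q['P'][:3,:3].T+q['P'][:3,3]
    for nm,c,lo,hi in (('drift',(.455,.143),.07,.12),('punch',(.601,.153),.07,.1),('b1',(.505,.148),.066,.085),('b2',(.553,.151),.066,.085)):
        m=(np.hypot(X[:,0]-c[0],X[:,1]-c[1])<.02)&(X[:,2]>lo)&(X[:,2]<hi)
        print(n,nm,m.sum(),X[m].mean(0).round(4),X[m].max(0)[2].round(4), np.quantile(X[m],[.1,.9],axis=0).round(3).tolist())
E
```

```text
dowel [ 0.4945 -0.1901  0.086 ]
drift [ 0.5656 -0.1084  0.08  ]
far [ 0.569  -0.1877  0.08  ]
left [ 0.4902 -0.1112  0.08  ]
drift 0.10832366857950543
far 0.07451303115461137
left 0.07898781837681855
exp 110.34491379306978
yaw 2.53159430732866
yaw far 1.8440371277880814
block [array([0.4539, 0.138 , 0.11  ])]
scene drift 70 [0.4575 0.1413 0.095 ] 0.1137 [[0.452, 0.135, 0.075], [0.461, 0.146, 0.111]]
scene punch 39 [0.6064 0.1536 0.0825] 0.0898 [[0.601, 0.148, 0.075], [0.611, 0.158, 0.088]]
scene b1 34 [0.5056 0.1441 0.0733] 0.077 [[0.499, 0.137, 0.07], [0.511, 0.151, 0.076]]
scene b2 34 [0.5555 0.1485 0.0737] 0.078 [[0.549, 0.142, 0.07], [0.561, 0.154, 0.077]]
side drift 85 [0.4542 0.142  0.0933] 0.1102 [[0.45, 0.136, 0.076], [0.461, 0.147, 0.109]]
side punch 34 [0.602  0.1543 0.0807] 0.0873 [[0.597, 0.147, 0.073], [0.607, 0.16, 0.087]]
side b1 28 [0.5046 0.1442 0.0722] 0.0757 [[0.499, 0.138, 0.068], [0.511, 0.149, 0.075]]
side b2 28 [0.5545 0.1486 0.0721] 0.076 [[0.549, 0.142, 0.069], [0.561, 0.155, 0.075]]
```

```bash

python3 -m crank '[{"tx":-0.17,"ty":-0.95,"tz":0,"ax":0,"ay":0,"az":0,"gripper":0.5},{"tx":-0.17,"ty":-0.95,"tz":0,"ax":0,"ay":0,"az":0,"gripper":0.5},{"tx":-0.17,"ty":-0.95,"tz":0,"ax":0,"ay":0,"az":0,"gripper":0.5},{"tx":-0.17,"ty":-0.95,"tz":0,"ax":0,"ay":0,"az":0,"gripper":0.5},{"tx":-0.17,"ty":-0.95,"tz":0,"ax":0,"ay":0,"az":0,"gripper":0.5},{"tx":-0.17,"ty":-0.95,"tz":0,"ax":0,"ay":0,"az":0,"gripper":0.5},{"tx":-0.17,"ty":-0.95,"tz":0,"ax":0,"ay":0,"az":0,"gripper":0.5},{"tx":-0.17,"ty":-0.95,"tz":0,"ax":0,"ay":0,"az":0,"gripper":0.5}]'
python3 -m crank '[{"tx":-0.18,"ty":-0.95,"tz":0.15,"ax":0,"ay":0,"az":-0.1,"gripper":0.5},{"tx":-0.18,"ty":-0.95,"tz":0.15,"ax":0,"ay":0,"az":0,"gripper":0.5},{"tx":-0.18,"ty":-0.95,"tz":0.15,"ax":0,"ay":0,"az":0,"gripper":0.5},{"tx":-0.18,"ty":-0.95,"tz":0.15,"ax":0,"ay":0,"az":0,"gripper":0.5},{"tx":-0.18,"ty":-0.95,"tz":0.15,"ax":0,"ay":0,"az":0,"gripper":0.5},{"tx":-0.18,"ty":-0.95,"tz":0.15,"ax":0,"ay":0,"az":0,"gripper":0.5},{"tx":-0.18,"ty":-0.95,"tz":0.15,"ax":0,"ay":0,"az":0,"gripper":0.5},{"tx":-0.18,"ty":-0.95,"tz":0.15,"ax":0,"ay":0,"az":0,"gripper":0.5}]'
python3 -m crank '[{"tx":0,"ty":0,"tz":0,"ax":0,"ay":0,"az":0,"gripper":0.5},{"tx":0,"ty":0,"tz":0,"ax":0,"ay":0,"az":0,"gripper":0.5}]'
python3 - <<'E'
from h import *
c,_=grab('wrist'); z=ld('wrist')
cv2.imwrite('pics/e.png',cv2.resize(c,(800,600),interpolation=cv2.INTER_CUBIC))
for p in ((.455,.140,.11),(.505,.144,.075),(.555,.1485,.075),(.604,.153,.087)): print(proj(z,p)*800/512)
E
```

```text
time: 3.4
tool_pos: [0.495, -0.0087, 0.1749]
tcp_rot: [[0.998, 0.07, -0.0], [0.07, -0.998, -0.0], [-0.0, 0.0, -1.0]]
wrist_force: [-0.1, 0.3, -0.1]
grip_width: 0.046
time: 4.2
tool_pos: [0.4539, 0.14, 0.1505]
tcp_rot: [[0.996, 0.085, -0.0], [0.085, -0.996, -0.0], [-0.0, 0.0, -1.0]]
wrist_force: [-0.1, 1.3, -0.1]
grip_width: 0.046
time: 4.4
tool_pos: [0.4545, 0.139, 0.1507]
tcp_rot: [[0.996, 0.086, -0.0], [0.086, -0.996, -0.001], [-0.0, 0.0, -1.0]]
wrist_force: [0.6, -0.2, -0.5]
grip_width: 0.0458
[400.51118374 316.97326144]
[401.05651542 210.74943206]
[400.73587373 112.70784842]
[400.18889126  -5.15331588]
```

View pics/e.png

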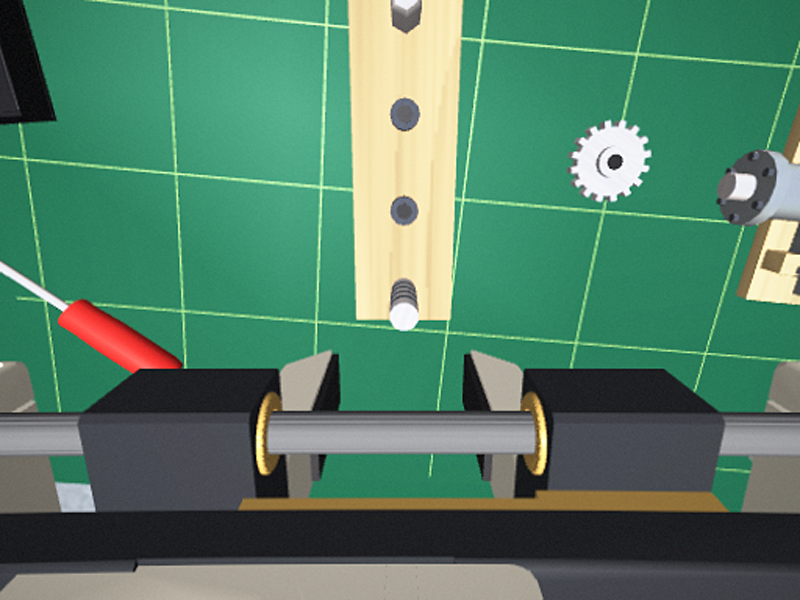

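The drift's top is at (404,317) and the bolts at (404,210) and (404,114). Each is within 4 px of where my numbers predicted, so I'll descend and grip.

```bash

python3 -m crank '[{"tx":0,"ty":0,"tz":0.87,"ax":0,"ay":0,"az":0,"gripper":0.5},{"tx":0,"ty":0,"tz":0.87,"ax":0,"ay":0,"az":0,"gripper":0.5},{"tx":0,"ty":0,"tz":0.87,"ax":0,"ay":0,"az":0,"gripper":0.5},{"tx":0,"ty":0,"tz":0.87,"ax":0,"ay":0,"az":0,"gripper":0.5},{"tx":0,"ty":0,"tz":0.87,"ax":0,"ay":0,"az":0,"gripper":0.5},{"tx":0,"ty":0,"tz":0,"ax":0,"ay":0,"az":0,"gripper":0.5},{"tx":0,"ty":0,"tz":0,"ax":0,"ay":0,"az":0,"gripper":0},{"tx":0,"ty":0,"tz":0,"ax":0,"ay":0,"az":0,"gripper":0}]' 35
python3 -m crank '[{"tx":0,"ty":0,"tz":0,"ax":0,"ay":0,"az":0,"gripper":0},{"tx":0,"ty":0,"tz":0,"ax":0,"ay":0,"az":0,"gripper":0},{"tx":0,"ty":0,"tz":0,"ax":0,"ay":0,"az":0,"gripper":0}]' 35
```

```text
time: 5.25
tool_pos: [0.456, 0.1385, 0.0646]
tcp_rot: [[0.997, 0.083, 0.001], [0.083, -0.997, 0.0], [0.001, -0.0, -1.0]]
wrist_force: [0.9, 0.5, -0.4]
grip_width: 0.0347
time: 5.55
tool_pos: [0.4556, 0.1386, 0.0642]
tcp_rot: [[0.996, 0.084, 0.001], [0.084, -0.996, -0.0], [0.001, 0.0, -1.0]]
wrist_force: [-0.3, -1.1, 2.5]
grip_width: 0.0138
```

```bash

python3 -m crank '[{"tx":0,"ty":0,"tz":-0.4,"ax":0,"ay":0,"az":0,"gripper":0},{"tx":0,"ty":0,"tz":-0.9,"ax":0,"ay":0,"az":0,"gripper":0},{"tx":0,"ty":0,"tz":-0.9,"ax":0,"ay":0,"az":0,"gripper":0},{"tx":0,"ty":0,"tz":-0.9,"ax":0,"ay":0,"az":0,"gripper":0},{"tx":0,"ty":0,"tz":-0.9,"ax":0,"ay":0,"az":0,"gripper":0},{"tx":0,"ty":0,"tz":-0.9,"ax":0,"ay":0,"az":0,"gripper":0},{"tx":0,"ty":0,"tz":-0.9,"ax":0,"ay":0,"az":0,"gripper":0},{"tx":0,"ty":0,"tz":0,"ax":0,"ay":0,"az":0,"gripper":0}]' 35
python3 -m crank '[{"tx":0.32,"ty":0.9,"tz":0,"ax":0,"ay":0,"az":0,"gripper":0},{"tx":0.32,"ty":0.9,"tz":0,"ax":0,"ay":0,"az":0,"gripper":0},{"tx":0.32,"ty":0.9,"tz":0,"ax":0,"ay":0,"az":0,"gripper":0},{"tx":0.32,"ty":0.9,"tz":0,"ax":0,"ay":0,"az":0,"gripper":0},{"tx":0.32,"ty":0.9,"tz":0,"ax":0,"ay":0,"az":0,"gripper":0},{"tx":0.32,"ty":0.9,"tz":0,"ax":0,"ay":0,"az":0,"gripper":0},{"tx":0.32,"ty":0.9,"tz":0,"ax":0,"ay":0,"az":0,"gripper":0},{"tx":0,"ty":0,"tz":0,"ax":0,"ay":0,"az":0,"gripper":0}]' 35
```

```text
time: 6.35
tool_pos: [0.4568, 0.1394, 0.1822]
tcp_rot: [[0.996, 0.084, 0.005], [0.084, -0.996, 0.001], [0.005, -0.0, -1.0]]
wrist_force: [1.0, 0.6, -1.2]
grip_width: 0.014
time: 7.15
tool_pos: [0.5106, 0.0138, 0.1787]
tcp_rot: [[0.997, 0.079, -0.001], [0.079, -0.997, -0.001], [-0.001, 0.001, -1.0]]
wrist_force: [-0.3, 0.6, -1.8]
grip_width: 0.0139
```

```bash

python3 -m crank '[{"tx":0.34,"ty":0.92,"tz":0,"ax":0,"ay":0,"az":0,"gripper":0},{"tx":0.34,"ty":0.92,"tz":0,"ax":0,"ay":0,"az":0,"gripper":0},{"tx":0.34,"ty":0.92,"tz":0,"ax":0,"ay":0,"az":0,"gripper":0},{"tx":0.34,"ty":0.92,"tz":0,"ax":0,"ay":0,"az":0,"gripper":0},{"tx":0.34,"ty":0.92,"tz":0,"ax":0,"ay":0,"az":0,"gripper":0},{"tx":0.34,"ty":0.92,"tz":0,"ax":0,"ay":0,"az":0,"gripper":0},{"tx":0.34,"ty":0.92,"tz":0.6,"ax":0,"ay":0,"az":0,"gripper":0},{"tx":0,"ty":0,"tz":0.6,"ax":0,"ay":0,"az":0,"gripper":0}]' 35
python3 -m crank '[{"tx":0,"ty":0,"tz":0,"ax":0,"ay":0,"az":0,"gripper":0},{"tx":0,"ty":0,"tz":0,"ax":0,"ay":0,"az":0,"gripper":0}]' 35
python3 - <<'E'
from h import *
s=state(); print(s['tool_pos'],s['wrist_force'])
c,_=grab('wrist'); z=ld('wrist')
p=s['tool_pos']; print('tip pred',proj(z,(p[0],p[1],p[2]-.055)),'hole',proj(z,(.5656,-.1084,.08)),'dow',proj(z,(.4945,-.1901,.086)))
a,_=grab('scene'); b,_=grab('side')
cr=lambda im,x,y,w,h,W,H: cv2.resize(im[y:y+h,x:x+w],(W,H),interpolation=cv2.INTER_CUBIC)
L=cr(c,206,150,100,150,400,600)
R=np.vstack([cr(a,185,112,80,60,400,300),cr(b,262,140,80,60,400,300)])
cv2.imwrite('pics/f.png',np.hstack([L,R]))
E
```

```text
time: 7.95
tool_pos: [0.57, -0.112, 0.1554]
tcp_rot: [[0.997, 0.079, 0.001], [0.079, -0.997, -0.002], [0.001, 0.002, -1.0]]
wrist_force: [-0.3, -0.1, -1.4]
grip_width: 0.014
time: 8.15
tool_pos: [0.5681, -0.1063, 0.1553]
tcp_rot: [[0.996, 0.085, -0.001], [0.085, -0.996, 0.001], [-0.001, -0.001, -1.0]]
wrist_force: [0.3, -0.3, -0.3]
grip_width: 0.0138
[ 0.5680747  -0.10634529  0.1553269 ] [ 0.33296413 -0.28312869 -0.27391219]
tip pred [257.62595741 198.04924899] hole [259.57152111 194.07895849] dow [337.52615667 273.13777697]
```

View pics/f.png

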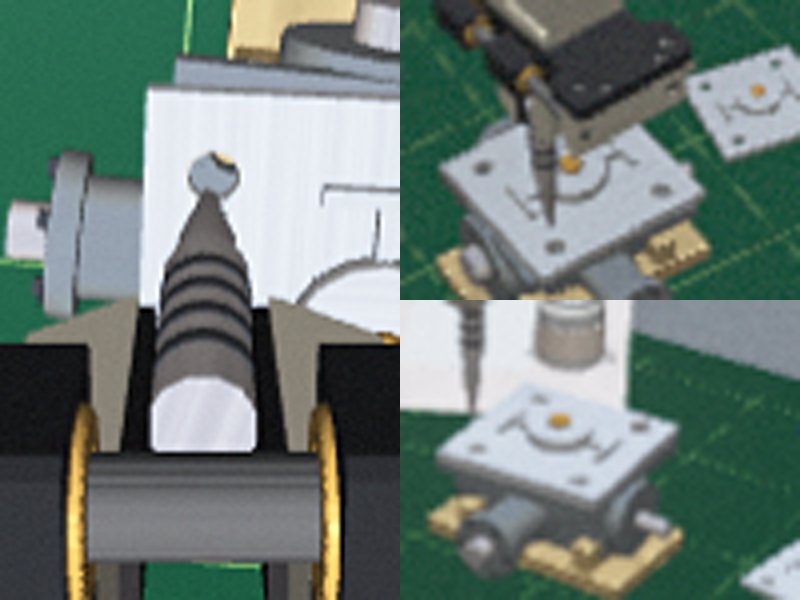

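The tip is at wrist pixel (259,198) and the drift hole's centre at (259.3,194.2). The casing's opening shows at the upper right of the hole, at crop pixel (222,160). I'll work out the remaining offset with the arm settled.

```bash

python3 -m crank '[{"tx":0,"ty":0,"tz":0,"ax":0,"ay":0,"az":0,"gripper":0},{"tx":0,"ty":0,"tz":0,"ax":0,"ay":0,"az":0,"gripper":0}]' 35
python3 - <<'E'
from h import *
z=ld('wrist'); tip=at_z(z,259,198,.1003); hole=at_z(z,259.2,194.2,.08); print('tip',tip,'hole',hole)
n=np.array([.754,-.656]); tgt=hole[:2]+4*n/1000
d=tgt-tip[:2]; x=np.array([.9965,.084]); y=np.array([.084,-.9965])
print('d',d,'tool mm',d@x*1000,d@y*1000)
print(ld('wrist')['d'][194:196,255:264].round(3))
# tilt of the drift in the gripper: axis from the image (handle end centre)
E
```

```text
time: 8.5
tool_pos: [0.5689, -0.1072, 0.1563]
tcp_rot: [[0.996, 0.084, 0.001], [0.084, -0.996, -0.0], [0.001, 0.0, -1.0]]
wrist_force: [-0.3, 0.0, -1.0]
grip_width: 0.014
tip [ 0.56820916 -0.10749994  0.1003    ] hole [ 0.56545588 -0.10807201  0.08      ]
d [ 0.00026271 -0.00319607] tool mm -0.0066754966261673675 3.2069508762616676
[[0.281 0.281 0.281 0.281 0.283 0.281 0.    0.281 0.281]
 [0.281 0.281 0.281 0.28  0.282 0.281 0.28  0.28  0.281]]
```

```bash

python3 -m crank '[{"tx":0,"ty":0.16,"tz":0.4,"ax":0,"ay":0,"az":0,"gripper":0},{"tx":0,"ty":0,"tz":0.4,"ax":0,"ay":0,"az":0,"gripper":0},{"tx":0,"ty":0,"tz":0.1,"ax":0,"ay":0,"az":0,"gripper":0},{"tx":0,"ty":0,"tz":0.1,"ax":0,"ay":0,"az":0,"gripper":0},{"tx":0,"ty":0,"tz":0.1,"ax":0,"ay":0,"az":0,"gripper":0},{"tx":0,"ty":0,"tz":0.1,"ax":0,"ay":0,"az":0,"gripper":0},{"tx":0,"ty":0,"tz":0,"ax":0,"ay":0,"az":0,"gripper":0},{"tx":0,"ty":0,"tz":0,"ax":0,"ay":0,"az":0,"gripper":0}]' 35
python3 - <<'E'
from h import *
c,_=grab('wrist'); 
cr=lambda im,x,y,w,h,W,H: cv2.resize(im[y:y+h,x:x+w],(W,H),interpolation=cv2.INTER_CUBIC)
cv2.imwrite('pics/g.png',cr(c,230,165,60,45,800,600))
E
```

```text
time: 9.3
tool_pos: [0.5689, -0.1107, 0.1318]
tcp_rot: [[0.996, 0.084, 0.0], [0.084, -0.996, 0.0], [0.0, -0.0, -1.0]]
wrist_force: [-0.3, 0.8, -0.9]
grip_width: 0.0138
```

View pics/g.png

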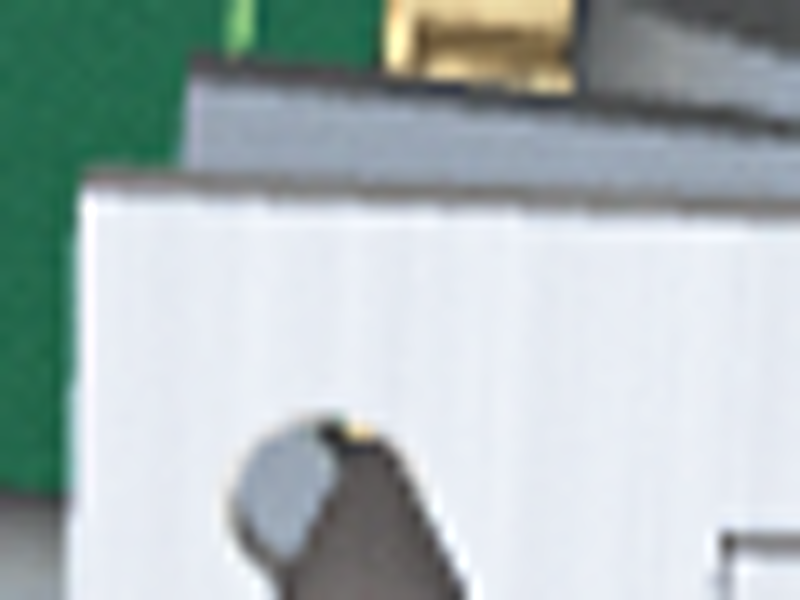

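The tip is inside the cover hole on its upper-right side, at (370,440), over the casing's opening, and nothing is pressing on it. I'll feel downward.

```bash

python3 -m crank '[{"tx":0,"ty":0,"tz":0.05,"ax":0,"ay":0,"az":0,"gripper":0},{"tx":0,"ty":0,"tz":0.05,"ax":0,"ay":0,"az":0,"gripper":0},{"tx":0,"ty":0,"tz":0.05,"ax":0,"ay":0,"az":0,"gripper":0},{"tx":0,"ty":0,"tz":0.05,"ax":0,"ay":0,"az":0,"gripper":0},{"tx":0,"ty":0,"tz":0,"ax":0,"ay":0,"az":0,"gripper":0}]' 35
python3 -m crank '[{"tx":0,"ty":0,"tz":0.05,"ax":0,"ay":0,"az":0,"gripper":0},{"tx":0,"ty":0,"tz":0.05,"ax":0,"ay":0,"az":0,"gripper":0},{"tx":0,"ty":0,"tz":0,"ax":0,"ay":0,"az":0,"gripper":0}]' 35
```

```text
time: 9.85
tool_pos: [0.5687, -0.1106, 0.1275]
tcp_rot: [[0.996, 0.084, -0.0], [0.084, -0.996, 0.0], [-0.0, -0.0, -1.0]]
wrist_force: [-0.4, 0.2, -0.8]
grip_width: 0.0136
time: 10.15
tool_pos: [0.5687, -0.1106, 0.1255]
tcp_rot: [[0.996, 0.084, -0.0], [0.084, -0.996, 0.0], [-0.0, -0.0, -1.0]]
wrist_force: [-0.4, 1.1, -1.3]
grip_width: 0.0141
```

```bash

python3 -m crank '[{"tx":0,"ty":0,"tz":0.05,"ax":0,"ay":0,"az":0,"gripper":0},{"tx":0,"ty":0,"tz":0.05,"ax":0,"ay":0,"az":0,"gripper":0},{"tx":0,"ty":0,"tz":0.05,"ax":0,"ay":0,"az":0,"gripper":0},{"tx":0,"ty":0,"tz":0,"ax":0,"ay":0,"az":0,"gripper":0}]' 35
python3 -m crank '[{"tx":0,"ty":0,"tz":0.05,"ax":0,"ay":0,"az":0,"gripper":0},{"tx":0,"ty":0,"tz":0.05,"ax":0,"ay":0,"az":0,"gripper":0},{"tx":0,"ty":0,"tz":0.05,"ax":0,"ay":0,"az":0,"gripper":0},{"tx":0,"ty":0,"tz":0,"ax":0,"ay":0,"az":0,"gripper":0}]' 35
```

```text
time: 10.55
tool_pos: [0.5687, -0.1106, 0.1225]
tcp_rot: [[0.996, 0.084, -0.0], [0.084, -0.996, 0.0], [-0.0, -0.0, -1.0]]
wrist_force: [0.1, 1.9, -0.8]
grip_width: 0.0138
time: 10.95
tool_pos: [0.5689, -0.1105, 0.1197]
tcp_rot: [[0.996, 0.084, 0.0], [0.084, -0.996, 0.0], [0.0, -0.0, -1.0]]
wrist_force: [-1.5, 1.3, 1.1]
grip_width: 0.0136
```

The tip has gone past the casing's face, and the only reaction is a slight push from the cover. I'll carry the drift towards the casing hole as it descends.

```bash

python3 -m crank '[{"tx":0.035,"ty":0.036,"tz":0.03,"ax":0,"ay":0,"az":0,"gripper":0},{"tx":0.018,"ty":0.018,"tz":0.03,"ax":0,"ay":0,"az":0,"gripper":0},{"tx":0.018,"ty":0.018,"tz":0.03,"ax":0,"ay":0,"az":0,"gripper":0},{"tx":0,"ty":0,"tz":0,"ax":0,"ay":0,"az":0,"gripper":0}]' 35
python3 -m crank '[{"tx":0.018,"ty":0.018,"tz":0.05,"ax":0,"ay":0,"az":0,"gripper":0},{"tx":0.018,"ty":0.018,"tz":0.05,"ax":0,"ay":0,"az":0,"gripper":0},{"tx":0,"ty":0,"tz":0.05,"ax":0,"ay":0,"az":0,"gripper":0},{"tx":0,"ty":0,"tz":0,"ax":0,"ay":0,"az":0,"gripper":0}]' 35
```

```text
time: 11.35
tool_pos: [0.5701, -0.1118, 0.1177]
tcp_rot: [[0.996, 0.084, -0.001], [0.084, -0.996, 0.0], [-0.001, -0.0, -1.0]]
wrist_force: [-2.6, 2.8, 0.2]
grip_width: 0.0141
time: 11.75
tool_pos: [0.571, -0.1126, 0.1147]
tcp_rot: [[0.996, 0.084, -0.0], [0.084, -0.996, 0.0], [-0.0, -0.0, -1.0]]
wrist_force: [-2.2, 1.7, 1.1]
grip_width: 0.014
```

```bash

python3 -m crank '[{"tx":0,"ty":0,"tz":0.08,"ax":0,"ay":0,"az":0,"gripper":0},{"tx":0,"ty":0,"tz":0.08,"ax":0,"ay":0,"az":0,"gripper":0},{"tx":0,"ty":0,"tz":0.08,"ax":0,"ay":0,"az":0,"gripper":0},{"tx":0,"ty":0,"tz":0,"ax":0,"ay":0,"az":0,"gripper":0}]' 35
python3 -m crank '[{"tx":0,"ty":0,"tz":0.08,"ax":0,"ay":0,"az":0,"gripper":0},{"tx":0,"ty":0,"tz":0.08,"ax":0,"ay":0,"az":0,"gripper":0},{"tx":0,"ty":0,"tz":0,"ax":0,"ay":0,"az":0,"gripper":0}]' 35
```

```text
time: 12.15
tool_pos: [0.571, -0.1129, 0.1097]
tcp_rot: [[0.996, 0.084, -0.0], [0.084, -0.996, -0.0], [-0.0, 0.0, -1.0]]
wrist_force: [-1.8, 1.3, 0.2]
grip_width: 0.014
time: 12.45
tool_pos: [0.571, -0.1127, 0.1067]
tcp_rot: [[0.996, 0.084, -0.0], [0.084, -0.996, 0.0], [-0.0, -0.0, -1.0]]
wrist_force: [-1.5, 1.5, 0.1]
grip_width: 0.0138
```

```bash

python3 -m crank '[{"tx":0,"ty":0,"tz":0.08,"ax":0,"ay":0,"az":0,"gripper":0},{"tx":0,"ty":0,"tz":0.08,"ax":0,"ay":0,"az":0,"gripper":0},{"tx":0,"ty":0,"tz":0,"ax":0,"ay":0,"az":0,"gripper":0}]' 35
python3 -m crank '[{"tx":0,"ty":0,"tz":0.05,"ax":0,"ay":0,"az":0,"gripper":0},{"tx":0,"ty":0,"tz":0.05,"ax":0,"ay":0,"az":0,"gripper":0},{"tx":0,"ty":0,"tz":0,"ax":0,"ay":0,"az":0,"gripper":0}]' 35
```

```text
time: 12.75
tool_pos: [0.571, -0.1129, 0.1034]
tcp_rot: [[0.996, 0.084, -0.0], [0.084, -0.996, -0.0], [-0.0, 0.0, -1.0]]
wrist_force: [-1.2, 1.3, -0.5]
grip_width: 0.0141
time: 13.05
tool_pos: [0.5711, -0.1129, 0.1016]
tcp_rot: [[0.996, 0.084, -0.0], [0.084, -0.996, -0.0], [-0.0, 0.0, -1.0]]
wrist_force: [-1.7, 2.0, -1.4]
grip_width: 0.0138
```

```bash

python3 -m crank '[{"tx":0,"ty":0,"tz":0.05,"ax":0,"ay":0,"az":0,"gripper":0},{"tx":0,"ty":0,"tz":0.05,"ax":0,"ay":0,"az":0,"gripper":0},{"tx":0,"ty":0,"tz":0,"ax":0,"ay":0,"az":0,"gripper":0}]' 35
python3 -m crank '[{"tx":0,"ty":0,"tz":0.05,"ax":0,"ay":0,"az":0,"gripper":0},{"tx":0,"ty":0,"tz":0.05,"ax":0,"ay":0,"az":0,"gripper":0},{"tx":0,"ty":0,"tz":0,"ax":0,"ay":0,"az":0,"gripper":0}]' 35
```

```text
time: 13.35
tool_pos: [0.5711, -0.1128, 0.0996]
tcp_rot: [[0.996, 0.084, -0.0], [0.084, -0.996, -0.0], [-0.0, 0.0, -1.0]]
wrist_force: [-2.2, 2.6, -1.0]
grip_width: 0.0138
time: 13.65
tool_pos: [0.5711, -0.1127, 0.0976]
tcp_rot: [[0.996, 0.084, -0.0], [0.084, -0.996, -0.0], [-0.0, 0.0, -1.0]]
wrist_force: [-1.2, 1.9, -0.2]
grip_width: 0.014
```

```bash

python3 -m crank '[{"tx":0,"ty":0,"tz":0.05,"ax":0,"ay":0,"az":0,"gripper":0},{"tx":0,"ty":0,"tz":0.05,"ax":0,"ay":0,"az":0,"gripper":0},{"tx":0,"ty":0,"tz":0,"ax":0,"ay":0,"az":0,"gripper":0}]' 35
python3 -m crank '[{"tx":0,"ty":0,"tz":0.05,"ax":0,"ay":0,"az":0,"gripper":0},{"tx":0,"ty":0,"tz":0.05,"ax":0,"ay":0,"az":0,"gripper":0},{"tx":0,"ty":0,"tz":0,"ax":0,"ay":0,"az":0,"gripper":0}]' 35
```

```text
time: 13.95
tool_pos: [0.5712, -0.1128, 0.0956]
tcp_rot: [[0.996, 0.084, -0.0], [0.084, -0.996, -0.0], [-0.0, 0.0, -1.0]]
wrist_force: [-1.3, 0.7, -0.4]
grip_width: 0.0138
time: 14.25
tool_pos: [0.5711, -0.1127, 0.0936]
tcp_rot: [[0.996, 0.084, -0.0], [0.084, -0.996, -0.0], [-0.0, 0.0, -1.0]]
wrist_force: [-1.5, 2.0, -0.4]
grip_width: 0.0142
```

```bash

python3 -m crank '[{"tx":0,"ty":0,"tz":0.05,"ax":0,"ay":0,"az":0,"gripper":0},{"tx":0,"ty":0,"tz":0.05,"ax":0,"ay":0,"az":0,"gripper":0},{"tx":0,"ty":0,"tz":0.05,"ax":0,"ay":0,"az":0,"gripper":0},{"tx":0,"ty":0,"tz":0,"ax":0,"ay":0,"az":0,"gripper":0}]' 35
python3 -m crank '[{"tx":0,"ty":0,"tz":0.03,"ax":0,"ay":0,"az":0,"gripper":0},{"tx":0,"ty":0,"tz":0,"ax":0,"ay":0,"az":0,"gripper":0}]' 35
python3 -m crank '[{"tx":0,"ty":0,"tz":0.02,"ax":0,"ay":0,"az":0,"gripper":0},{"tx":0,"ty":0,"tz":0,"ax":0,"ay":0,"az":0,"gripper":0}]' 35
```

```text
time: 14.65
tool_pos: [0.5711, -0.1127, 0.0905]
tcp_rot: [[0.996, 0.084, -0.0], [0.084, -0.996, 0.0], [-0.0, -0.0, -1.0]]
wrist_force: [-1.0, 0.9, -0.4]
grip_width: 0.014
time: 14.85
tool_pos: [0.5711, -0.1127, 0.09]
tcp_rot: [[0.996, 0.084, -0.0], [0.084, -0.996, 0.0], [-0.0, -0.0, -1.0]]
wrist_force: [-2.6, 0.6, 0.6]
grip_width: 0.014
time: 15.05
tool_pos: [0.5712, -0.1127, 0.0897]
tcp_rot: [[0.996, 0.084, -0.0], [0.084, -0.996, -0.0], [-0.0, 0.0, -1.0]]
wrist_force: [-1.1, 2.2, 1.3]
grip_width: 0.0139
```

```bash

python3 -m crank '[{"tx":0,"ty":0,"tz":0,"ax":0,"ay":0,"az":0,"gripper":0.3},{"tx":0,"ty":0,"tz":0,"ax":0,"ay":0,"az":0,"gripper":0.45},{"tx":0,"ty":0,"tz":0,"ax":0,"ay":0,"az":0,"gripper":0.45},{"tx":0,"ty":0,"tz":-0.4,"ax":0,"ay":0,"az":0,"gripper":0.45},{"tx":0,"ty":0,"tz":-0.9,"ax":0,"ay":0,"az":0,"gripper":0.45},{"tx":0,"ty":0,"tz":-0.9,"ax":0,"ay":0,"az":0,"gripper":0.45},{"tx":0,"ty":0,"tz":-0.9,"ax":0,"ay":0,"az":0,"gripper":0.45},{"tx":0,"ty":0,"tz":-0.9,"ax":0,"ay":0,"az":0,"gripper":0.45}]'
python3 -m crank '[{"tx":-0.9,"ty":0.3,"tz":0,"ax":0,"ay":0,"az":0,"gripper":0.45},{"tx":-0.9,"ty":0.3,"tz":0,"ax":0,"ay":0,"az":0,"gripper":0.45},{"tx":-0.9,"ty":0.3,"tz":0,"ax":0,"ay":0,"az":0,"gripper":0.45},{"tx":-0.9,"ty":0.3,"tz":0,"ax":0,"ay":0,"az":0,"gripper":0.45},{"tx":0,"ty":0,"tz":0,"ax":0,"ay":0,"az":0,"gripper":0.45},{"tx":0,"ty":0,"tz":0,"ax":0,"ay":0,"az":0,"gripper":0.45},{"tx":0,"ty":0,"tz":0,"ax":0,"ay":0,"az":0,"gripper":0.45}]'
python3 - <<'E'
from h import *
c,_=grab('wrist'); z=ld('wrist'); print([proj(z,p) for p in ((.5702,-.1125,.08),(.494,-.19,.086))])
u,v=proj(z,(.53,-.15,.08)); x=int(np.clip(u-90,0,332)); y=int(np.clip(v-68,0,249)); print(x,y)
cv2.imwrite('pics/i.png',cv2.resize(c[y:y+135,x:x+180],(800,600),interpolation=cv2.INTER_CUBIC))
E
```

```text
time: 15.85
tool_pos: [0.5715, -0.1127, 0.1712]
tcp_rot: [[0.996, 0.084, 0.001], [0.084, -0.996, -0.0], [0.001, 0.0, -1.0]]
wrist_force: [0.6, 0.7, -0.7]
grip_width: 0.0413
time: 16.55
tool_pos: [0.5027, -0.1422, 0.1703]
tcp_rot: [[0.996, 0.084, 0.002], [0.084, -0.996, 0.0], [0.002, 0.0, -1.0]]
wrist_force: [-0.2, -0.2, -0.1]
grip_width: 0.0412
[array([230.70795261, 111.67188524]), array([306.71072018, 201.68645311])]
178 91
```

View pics/i.png

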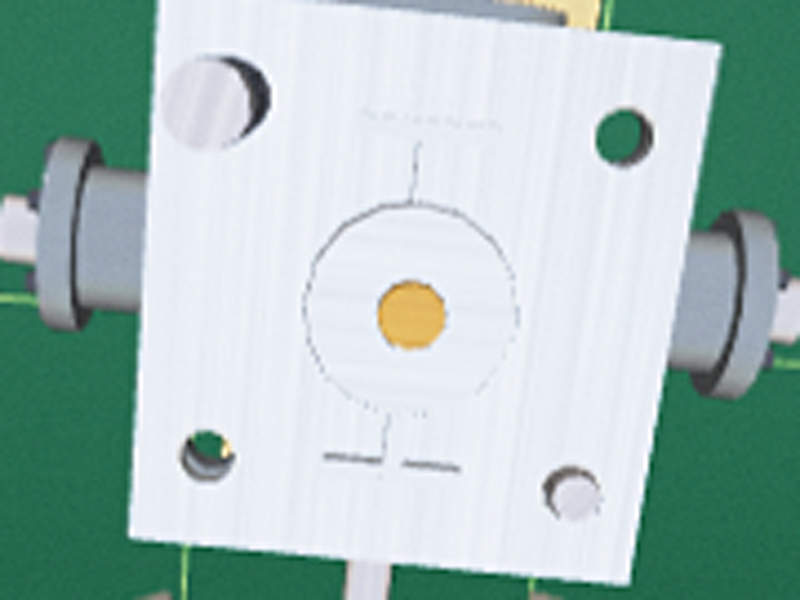

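The drift stands in its hole with its top at (207,104), and the far hole (625,136) and left hole (208,455) now line up with the casing. I'll compute the bolt targets.

```bash
python3 - <<'E'
from h import *
z=ld('wrist'); P={}
f=lambda u,v:(178+(u+.5)/4.4444-.5,91+(v+.5)/4.4444-.5)
for n,u,v,h in (('dowel',575,495,.086),('far',625,136,.08),('left',208,455,.08),('drifttop',207,104,.135)):
    P[n]=at_z(z,*f(u,v),h); print(n,P[n].round(4),'depth z',at_d(z,*f(u,v))[2].round(4))
for u,v in ((500,200),(250,350),(600,300),(450,520)): print('cover z',at_d(z,*f(u,v))[2].round(4))
D=P['dowel']
for n in ('far','left'): print(n,np.linalg.norm((P[n]-D)[:2]),np.degrees(np.arctan2(*(P[n]-D)[1::-1])))
# rigid fit of square pattern to far,left + drift TCP (.5711,-.113)
obs=np.array([P['far'][:2],P['left'][:2],[.5709,-.113]]); mod=np.array([[.076,0],[0,.08],[.076,.08]])
oc,mc=obs.mean(0),mod.mean(0); H=(mod-mc).T@(obs-oc); U,S,V=np.linalg.svd(H); R=V.T@U.T; t=oc-R@mc
print('yaw',np.degrees(np.arctan2(R[1,0],R[0,0])),'fit',(mod@R.T+t).round(4).tolist(),'dowel',t,'res',((mod@R.T+t-obs)*1000).round(2).tolist())
E
```

```text
dowel [ 0.4937 -0.1903  0.086 ] depth z 0.0854
far [ 0.5686 -0.1914  0.08  ] depth z -0.0001
left [ 0.4942 -0.111   0.08  ] depth z 0.0013
drifttop [ 0.5697 -0.1124  0.135 ] depth z 0.134
cover z 0.0797
cover z 0.0794
cover z 0.0798
cover z 0.0796
far 0.07483910994939531 -0.8765635891788958
left 0.079321413702934 89.6716897247723
yaw -1.198845126064221 fit [[0.5688, -0.1923], [0.4944, -0.1108], [0.5704, -0.1123]] dowel [ 0.49277172 -0.19073858] res [[0.2, -0.88], [0.27, 0.23], [-0.47, 0.65]]
```

Depth puts the drift's top at 0.134 m and the cover flat at 0.0796 m, so the shoulder is down. Next is the first bolt.

```bash

python3 -m crank '[{"tx":0.09,"ty":-0.95,"tz":0,"ax":0,"ay":0,"az":0,"gripper":0.45},{"tx":0.09,"ty":-0.95,"tz":0,"ax":0,"ay":0,"az":0,"gripper":0.45},{"tx":0.09,"ty":-0.95,"tz":0,"ax":0,"ay":0,"az":0,"gripper":0.45},{"tx":0.09,"ty":-0.95,"tz":0,"ax":0,"ay":0,"az":0,"gripper":0.45},{"tx":0.09,"ty":-0.95,"tz":0,"ax":0,"ay":0,"az":0,"gripper":0.45},{"tx":0.09,"ty":-0.95,"tz":0,"ax":0,"ay":0,"az":0,"gripper":0.45},{"tx":0.09,"ty":-0.95,"tz":0,"ax":0,"ay":0,"az":0,"gripper":0.45},{"tx":0.09,"ty":-0.95,"tz":0,"ax":0,"ay":0,"az":0,"gripper":0.45}]'
python3 -m crank '[{"tx":0.09,"ty":-0.95,"tz":0.5,"ax":0,"ay":0,"az":0,"gripper":0.45},{"tx":0.09,"ty":-0.95,"tz":0.5,"ax":0,"ay":0,"az":0,"gripper":0.45},{"tx":0.09,"ty":-0.95,"tz":0.5,"ax":0,"ay":0,"az":0,"gripper":0.45},{"tx":0.09,"ty":-0.95,"tz":0.5,"ax":0,"ay":0,"az":0,"gripper":0.45},{"tx":0.09,"ty":-0.95,"tz":0.5,"ax":0,"ay":0,"az":0,"gripper":0.45},{"tx":0.09,"ty":-0.95,"tz":0.5,"ax":0,"ay":0,"az":0,"gripper":0.45},{"tx":0.05,"ty":-0.95,"tz":0,"ax":0,"ay":0,"az":0,"gripper":0.45},{"tx":0,"ty":0,"tz":0,"ax":0,"ay":0,"az":0,"gripper":0.45}]'
python3 -m crank '[{"tx":0,"ty":0,"tz":0,"ax":0,"ay":0,"az":0,"gripper":0.45},{"tx":0,"ty":0,"tz":0,"ax":0,"ay":0,"az":0,"gripper":0.45}]'
```

```text
time: 17.4
tool_pos: [0.5037, 0.0118, 0.1698]
tcp_rot: [[0.996, 0.085, 0.0], [0.085, -0.996, 0.001], [0.0, -0.001, -1.0]]
wrist_force: [-0.4, 0.9, 0.5]
grip_width: 0.0409
time: 18.2
tool_pos: [0.5034, 0.148, 0.1097]
tcp_rot: [[0.996, 0.089, -0.0], [0.089, -0.996, 0.003], [0.0, -0.003, -1.0]]
wrist_force: [-0.1, -0.3, -0.8]
grip_width: 0.0413
time: 18.4
tool_pos: [0.5041, 0.1426, 0.1098]
tcp_rot: [[0.997, 0.083, 0.0], [0.083, -0.997, -0.001], [0.0, 0.001, -1.0]]
wrist_force: [-0.3, 0.1, -0.8]
grip_width: 0.0412
```

```bash

python3 -m crank '[{"tx":0.05,"ty":-0.03,"tz":0.8,"ax":0,"ay":0,"az":0,"gripper":0.45},{"tx":0,"ty":0,"tz":0.8,"ax":0,"ay":0,"az":0,"gripper":0.45},{"tx":0,"ty":0,"tz":0.6,"ax":0,"ay":0,"az":0,"gripper":0.45},{"tx":0,"ty":0,"tz":0.2,"ax":0,"ay":0,"az":0,"gripper":0.45},{"tx":0,"ty":0,"tz":0.2,"ax":0,"ay":0,"az":0,"gripper":0.45},{"tx":0,"ty":0,"tz":0,"ax":0,"ay":0,"az":0,"gripper":0.45}]' 30
python3 -m crank '[{"tx":0,"ty":0,"tz":0,"ax":0,"ay":0,"az":0,"gripper":0},{"tx":0,"ty":0,"tz":0,"ax":0,"ay":0,"az":0,"gripper":0},{"tx":0,"ty":0,"tz":0,"ax":0,"ay":0,"az":0,"gripper":0},{"tx":0,"ty":0,"tz":0,"ax":0,"ay":0,"az":0,"gripper":0},{"tx":0,"ty":0,"tz":0,"ax":0,"ay":0,"az":0,"gripper":0}]' 30
```

```text
time: 19.0
tool_pos: [0.5043, 0.1443, 0.0572]
tcp_rot: [[0.996, 0.084, -0.001], [0.084, -0.996, -0.0], [-0.001, -0.0, -1.0]]
wrist_force: [-0.3, -0.7, 0.5]
grip_width: 0.0412
time: 19.5
tool_pos: [0.5048, 0.1443, 0.0579]
tcp_rot: [[0.996, 0.084, 0.0], [0.084, -0.996, 0.0], [0.0, 0.0, -1.0]]
wrist_force: [0.0, 0.7, -0.9]
grip_width: 0.0058
```

A grip width of 5.8 mm is too small for the bolt's head, so I'll look before moving.

```bash
python3 - <<'E'
from h import *
print(state()['grip_width'])
cr=lambda im,x,y,w,h,W,H: cv2.resize(im[y:y+h,x:x+w],(W,H),interpolation=cv2.INTER_CUBIC)
c,_=grab('wrist'); a,_=grab('scene'); b,_=grab('side')
L=cr(c,186,130,140,210,400,600)
R=np.vstack([cr(a,235,170,80,60,400,300),cr(b,200,180,80,60,400,300)])
cv2.imwrite('pics/j.png',np.hstack([L,R]))
E
```

```text
0.005802609800152878
```

View pics/j.png

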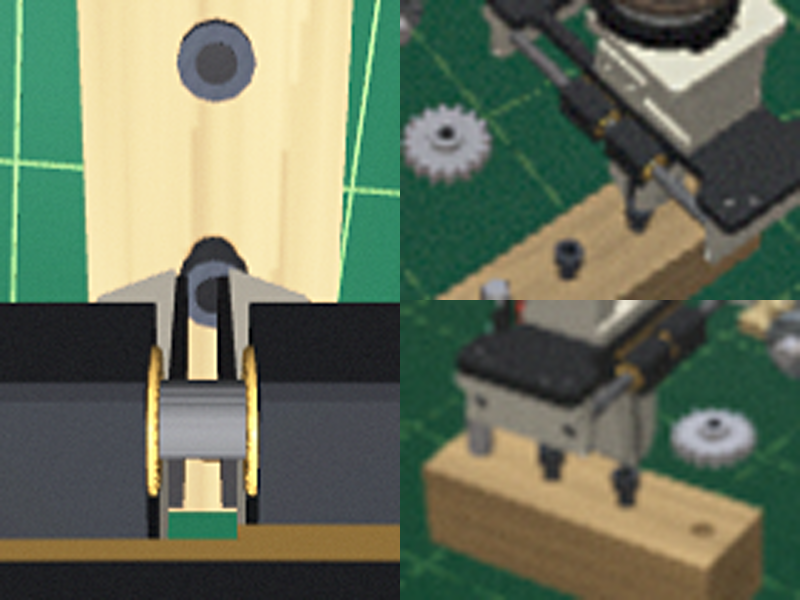

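```bash
python3 - <<'E'
from h import *
s=state(); print(s['grip_width'],s['tool_pos'],s['wrist_force'])
z=ld('wrist')
for u,v in ((210,290),(215,255),(213,265),(216,62)):
    px=(186+u/2.857,130+v/2.857); print(u,v,px,at_z(z,*px,.075).round(4),at_d(z,*px).round(4))
for p in ((.5048,.1443,.0575),(.5048,.1443,.0765),(.505,.1433,.075),(.505,.1433,.055)):
    q=proj(z,p); print(p,(q-[186,130])*2.857)
E
```

```text
0.0007636975648945753 [0.50470913 0.14423906 0.05780958] [-0.64296437  1.23238883 -0.35172704]
210 290 (259.5036751837592, 231.5050752537627) [0.5062 0.1434 0.075 ] [0.5057 0.1434 0.0739]
215 255 (261.25376268813443, 219.25446272313616) [0.5143 0.1431 0.075 ] [0.5126 0.1429 0.0707]
213 265 (260.5537276863843, 222.7546377318866) [0.512  0.1433 0.075 ] [0.512  0.1433 0.0751]
216 62 (261.60378018900946, 151.7010850542527) [0.5551 0.1465 0.075 ] [0.5551 0.1465 0.0753]
(0.5048, 0.1443, 0.0575) [205.07526385 264.68289324]
(0.5048, 0.1443, 0.0765) [205.48419283 298.61536912]
(0.505, 0.1433, 0.075) [210.17170922 295.19389573]
(0.505, 0.1433, 0.055) [209.29970719 260.22218767]
```

```bash
python3 - <<'E'
from h import *
old=ld('wrist'); oi=old['img'].copy(); od=old['d'].copy(); oP=dict(K=old['K'],D=old['D'],P=old['P'],d=od)
c,d=grab('wrist'); z=ld('wrist'); print(state()['grip_width'])
for nm,q in (('old',oP),('new',z)):
  print(nm)
  for v in range(208,262,4):
    print(v,[tuple((at_d(q,u,v)*1000).round().astype(int)) for u in range(246,278,5)])
E
```

```text
0.0005483520170779892
old
208 [(np.int64(513), np.int64(153), np.int64(54)), (np.int64(514), np.int64(150), np.int64(54)), (np.int64(513), np.int64(146), np.int64(53)), (np.int64(514), np.int64(143), np.int64(53)), (np.int64(515), np.int64(140), np.int64(55)), (np.int64(515), np.int64(136), np.int64(55)), (np.int64(515), np.int64(133), np.int64(54))]
212 [(np.int64(511), np.int64(153), np.int64(55)), (np.int64(511), np.int64(149), np.int64(55)), (np.int64(511), np.int64(146), np.int64(54)), (np.int64(511), np.int64(143), np.int64(54)), (np.int64(511), np.int64(139), np.int64(54)), (np.int64(512), np.int64(136), np.int64(54)), (np.int64(512), np.int64(133), np.int64(54))]
216 [(np.int64(507), np.int64(153), np.int64(53)), (np.int64(508), np.int64(149), np.int64(54)), (np.int64(509), np.int64(146), np.int64(55)), (np.int64(513), np.int64(143), np.int64(67)), (np.int64(508), np.int64(139), np.int64(53)), (np.int64(509), np.int64(136), np.int64(54)), (np.int64(510), np.int64(132), np.int64(56))]
220 [(np.int64(504), np.int64(152), np.int64(53)), (np.int64(509), np.int64(149), np.int64(65
[... 7461 characters left out ...]
, np.int64(143), np.int64(167))]
256 [(np.int64(540), np.int64(151), np.int64(170)), (np.int64(536), np.int64(150), np.int64(161)), (np.int64(504), np.int64(145), np.int64(102)), (np.int64(514), np.int64(144), np.int64(120)), (np.int64(541), np.int64(146), np.int64(170)), (np.int64(540), np.int64(144), np.int64(168)), (np.int64(541), np.int64(143), np.int64(169))]
260 [(np.int64(540), np.int64(151), np.int64(172)), (np.int64(535), np.int64(149), np.int64(162)), (np.int64(503), np.int64(145), np.int64(104)), (np.int64(514), np.int64(144), np.int64(124)), (np.int64(541), np.int64(146), np.int64(172)), (np.int64(541), np.int64(144), np.int64(172)), (np.int64(541), np.int64(143), np.int64(172))]
```

The depth shows the fingertips bottom out near z = 0.081, about 22 mm above the stated TCP. The fingers shut just above the untouched bolt, whose head top is at 0.075. I'll open, descend in felt steps and regrip.

```bash

python3 -m crank '[{"tx":0,"ty":0,"tz":0,"ax":0,"ay":0,"az":0,"gripper":0.4},{"tx":0,"ty":0,"tz":0,"ax":0,"ay":0,"az":0,"gripper":0.4},{"tx":0.04,"ty":0.04,"tz":0,"ax":0,"ay":0,"az":0,"gripper":0.4},{"tx":0,"ty":0,"tz":0,"ax":0,"ay":0,"az":0,"gripper":0.4},{"tx":0,"ty":0,"tz":0,"ax":0,"ay":0,"az":0,"gripper":0.4}]' 30
python3 -m crank '[{"tx":0,"ty":0,"tz":0.1,"ax":0,"ay":0,"az":0,"gripper":0.4},{"tx":0,"ty":0,"tz":0.1,"ax":0,"ay":0,"az":0,"gripper":0.4},{"tx":0,"ty":0,"tz":0.1,"ax":0,"ay":0,"az":0,"gripper":0.4},{"tx":0,"ty":0,"tz":0,"ax":0,"ay":0,"az":0,"gripper":0.4}]' 30
```

```text
time: 20.2
tool_pos: [0.5055, 0.1435, 0.0577]
tcp_rot: [[0.996, 0.084, 0.0], [0.084, -0.996, -0.0], [0.0, 0.0, -1.0]]
wrist_force: [0.8, 0.1, -0.4]
grip_width: 0.0348
time: 20.6
tool_pos: [0.5052, 0.1434, 0.0513]
tcp_rot: [[0.996, 0.084, -0.001], [0.084, -0.996, -0.0], [-0.001, 0.0, -1.0]]
wrist_force: [0.5, 0.2, -1.0]
grip_width: 0.0366
```

```bash

python3 -m crank '[{"tx":0,"ty":0,"tz":0.1,"ax":0,"ay":0,"az":0,"gripper":0.4},{"tx":0,"ty":0,"tz":0.1,"ax":0,"ay":0,"az":0,"gripper":0.4},{"tx":0,"ty":0,"tz":0.1,"ax":0,"ay":0,"az":0,"gripper":0.4},{"tx":0,"ty":0,"tz":0.1,"ax":0,"ay":0,"az":0,"gripper":0.4},{"tx":0,"ty":0,"tz":0.1,"ax":0,"ay":0,"az":0,"gripper":0.4},{"tx":0,"ty":0,"tz":0,"ax":0,"ay":0,"az":0,"gripper":0.4}]' 30
python3 - <<'E'
from h import *
c,d=grab('wrist'); z=ld('wrist'); print(state()['tool_pos'],state()['qpos'].round(1))
vv,uu=np.mgrid[190:245:1,215:305:1]; X=np.array([at_d(z,u,v) for u,v in zip(uu.ravel(),vv.ravel())])
p=np.array(state()['tool_pos']); m=(abs(X[:,0]-p[0])<.0125)&(abs(X[:,1]-p[1])>.018)&(abs(X[:,1]-p[1])<.04)
h=X[m]; print('finger/other z hist',np.histogram(h[:,2],bins=np.arange(.05,.11,.004)))
E
```

```text
time: 21.2
tool_pos: [0.5053, 0.1434, 0.0414]
tcp_rot: [[0.996, 0.084, -0.0], [0.084, -0.996, -0.0], [-0.0, 0.0, -1.0]]
wrist_force: [-0.3, -0.1, -0.7]
grip_width: 0.0367
[0.5053393  0.14351436 0.04155259] [   9.    31.1  -34.5  113.2   25.3   43.3 -125.7]
finger/other z hist (array([164, 383,   0,   0,  17,  67,  66,  63,  60,  50,  37,   0,   0,
         0]), array([0.05 , 0.054, 0.058, 0.062, 0.066, 0.07 , 0.074, 0.078, 0.082,
       0.086, 0.09 , 0.094, 0.098, 0.102, 0.106]))
```

```bash

python3 -m crank '[{"tx":0,"ty":0,"tz":0.1,"ax":0,"ay":0,"az":0,"gripper":0.4},{"tx":0,"ty":0,"tz":0.1,"ax":0,"ay":0,"az":0,"gripper":0.4},{"tx":0,"ty":0,"tz":0.05,"ax":0,"ay":0,"az":0,"gripper":0.4},{"tx":0,"ty":0,"tz":0,"ax":0,"ay":0,"az":0,"gripper":0.4}]' 30
python3 -m crank '[{"tx":0,"ty":0,"tz":0,"ax":0,"ay":0,"az":0,"gripper":0},{"tx":0,"ty":0,"tz":0,"ax":0,"ay":0,"az":0,"gripper":0},{"tx":0,"ty":0,"tz":0,"ax":0,"ay":0,"az":0,"gripper":0},{"tx":0,"ty":0,"tz":0,"ax":0,"ay":0,"az":0,"gripper":0},{"tx":0,"ty":0,"tz":0,"ax":0,"ay":0,"az":0,"gripper":0},{"tx":0,"ty":0,"tz":0,"ax":0,"ay":0,"az":0,"gripper":0}]' 30
```

```text
time: 21.65
tool_pos: [0.5053, 0.1435, 0.0365]
tcp_rot: [[0.996, 0.084, -0.0], [0.084, -0.996, -0.0], [-0.0, 0.0, -1.0]]
wrist_force: [-0.8, 1.0, 0.2]
grip_width: 0.0369
time: 22.25
tool_pos: [0.5056, 0.1433, 0.0368]
tcp_rot: [[0.997, 0.084, 0.0], [0.084, -0.997, -0.0], [0.0, 0.0, -1.0]]
wrist_force: [-0.3, -0.8, 0.4]
grip_width: 0.0146
```

Gripped: the width reads 14.6 mm, with the same offset as on the drift. I'll lift it and go to the left hole.

```bash

python3 -m crank '[{"tx":0,"ty":0,"tz":-0.4,"ax":0,"ay":0,"az":0,"gripper":0},{"tx":0,"ty":0,"tz":-0.8,"ax":0,"ay":0,"az":0,"gripper":0},{"tx":0,"ty":0,"tz":-0.9,"ax":0,"ay":0,"az":0,"gripper":0},{"tx":0,"ty":0,"tz":-0.9,"ax":0,"ay":0,"az":0,"gripper":0},{"tx":0,"ty":0,"tz":-0.9,"ax":0,"ay":0,"az":0,"gripper":0},{"tx":-0.12,"ty":0.6,"tz":-0.6,"ax":0,"ay":0,"az":0,"gripper":0},{"tx":-0.12,"ty":0.9,"tz":0,"ax":0,"ay":0,"az":0,"gripper":0},{"tx":-0.12,"ty":0.9,"tz":0,"ax":0,"ay":0,"az":0,"gripper":0}]'
python3 -m crank '[{"tx":-0.12,"ty":0.95,"tz":0,"ax":0,"ay":0,"az":0,"gripper":0},{"tx":-0.12,"ty":0.95,"tz":0,"ax":0,"ay":0,"az":0,"gripper":0},{"tx":-0.12,"ty":0.95,"tz":0,"ax":0,"ay":0,"az":0,"gripper":0},{"tx":-0.12,"ty":0.95,"tz":0,"ax":0,"ay":0,"az":0,"gripper":0},{"tx":-0.12,"ty":0.95,"tz":0,"ax":0,"ay":0,"az":0,"gripper":0},{"tx":-0.12,"ty":0.95,"tz":0,"ax":0,"ay":0,"az":0,"gripper":0},{"tx":-0.12,"ty":0.95,"tz":0,"ax":0,"ay":0,"az":0,"gripper":0},{"tx":-0.12,"ty":0.95,"tz":0,"ax":0,"ay":0,"az":0,"gripper":0}]'
python3 -m crank '[{"tx":-0.12,"ty":0.95,"tz":0,"ax":0,"ay":0,"az":0,"gripper":0},{"tx":-0.12,"ty":0.95,"tz":0,"ax":0,"ay":0,"az":0,"gripper":0},{"tx":0,"ty":0,"tz":0,"ax":0,"ay":0,"az":0,"gripper":0},{"tx":0,"ty":0,"tz":0,"ax":0,"ay":0,"az":0,"gripper":0}]'
```

```text
time: 23.05
tool_pos: [0.503, 0.0954, 0.1288]
tcp_rot: [[0.996, 0.085, 0.003], [0.085, -0.996, 0.0], [0.003, -0.0, -1.0]]
wrist_force: [0.2, -0.0, -0.7]
grip_width: 0.0148
time: 23.85
tool_pos: [0.4963, -0.0583, 0.1282]
tcp_rot: [[0.996, 0.084, 0.002], [0.084, -0.996, -0.0], [0.002, 0.0, -1.0]]
wrist_force: [0.0, -0.9, -0.5]
grip_width: 0.0143
time: 24.25
tool_pos: [0.4946, -0.0959, 0.1276]
tcp_rot: [[0.997, 0.083, 0.001], [0.083, -0.997, 0.0], [0.001, -0.0, -1.0]]
wrist_force: [0.3, 0.2, -0.3]
grip_width: 0.0147
```

```bash

python3 -m crank '[{"tx":-0.07,"ty":0.74,"tz":0,"ax":0,"ay":0,"az":0,"gripper":0},{"tx":0,"ty":0,"tz":0.8,"ax":0,"ay":0,"az":0,"gripper":0},{"tx":0,"ty":0,"tz":0.7,"ax":0,"ay":0,"az":0,"gripper":0},{"tx":0,"ty":0,"tz":0.3,"ax":0,"ay":0,"az":0,"gripper":0},{"tx":0,"ty":0,"tz":0,"ax":0,"ay":0,"az":0,"gripper":0},{"tx":0,"ty":0,"tz":0,"ax":0,"ay":0,"az":0,"gripper":0}]'
python3 - <<'E'
from h import *
s=state(); c,d=grab('wrist'); z=ld('wrist'); p=np.array(s['tool_pos']); print(p)
x,y=int(proj(z,p)[0])-40,int(proj(z,p)[1])-35; print(x,y)
print('foot pred',(proj(z,p-[0,0,.0018])-[x,y])*10,'hole pred',(proj(z,(.4944,-.1108,.08))-[x,y])*10)
cv2.imwrite('pics/k.png',cv2.resize(c[y:y+60,x:x+80],(800,600),interpolation=cv2.INTER_CUBIC))
E
```

```text
time: 24.85
tool_pos: [0.4943, -0.1107, 0.0907]
tcp_rot: [[0.996, 0.085, -0.0], [0.085, -0.996, 0.0], [-0.0, -0.0, -1.0]]
wrist_force: [0.7, 0.7, -0.7]
grip_width: 0.0143
[ 0.49429878 -0.11065529  0.09074695]
217 187
foot pred [408.41895655 349.1106798 ] hole pred [410.04497633 299.77505617]
```

View pics/k.png

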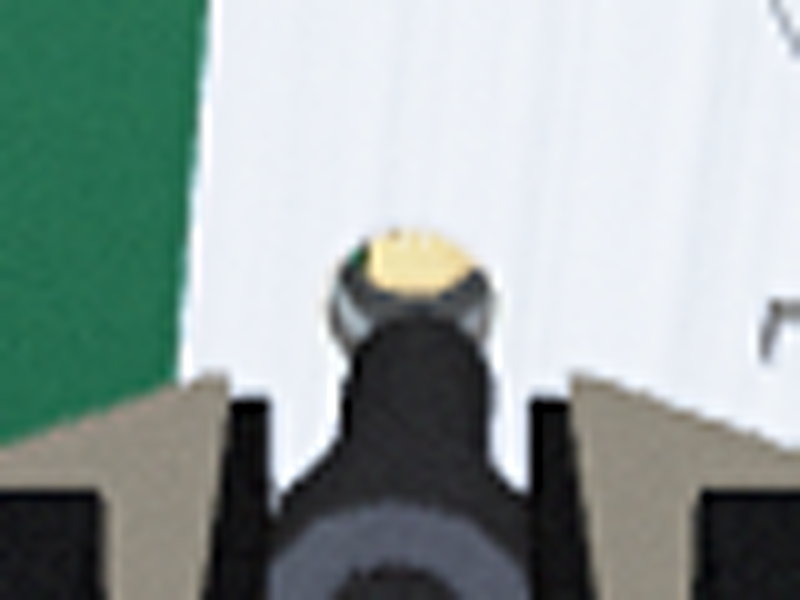

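The shank's foot sits over the left hole: hole centre about (413,305), foot about (417,362), within 1 mm of the prediction. I'll make a small correction and lower it while watching the force.

```bash

python3 -m crank '[{"tx":0.03,"ty":-0.02,"tz":0.2,"ax":0,"ay":0,"az":0,"gripper":0},{"tx":0,"ty":0,"tz":0.1,"ax":0,"ay":0,"az":0,"gripper":0},{"tx":0,"ty":0,"tz":0.1,"ax":0,"ay":0,"az":0,"gripper":0},{"tx":0,"ty":0,"tz":0.1,"ax":0,"ay":0,"az":0,"gripper":0},{"tx":0,"ty":0,"tz":0.1,"ax":0,"ay":0,"az":0,"gripper":0},{"tx":0,"ty":0,"tz":0,"ax":0,"ay":0,"az":0,"gripper":0}]'
python3 -m crank '[{"tx":0,"ty":0,"tz":0.1,"ax":0,"ay":0,"az":0,"gripper":0},{"tx":0,"ty":0,"tz":0.1,"ax":0,"ay":0,"az":0,"gripper":0},{"tx":0,"ty":0,"tz":0.1,"ax":0,"ay":0,"az":0,"gripper":0},{"tx":0,"ty":0,"tz":0,"ax":0,"ay":0,"az":0,"gripper":0}]'
```

```text
time: 25.5
tool_pos: [0.4945, -0.1107, 0.0784]
tcp_rot: [[0.996, 0.084, -0.001], [0.084, -0.996, 0.0], [-0.0, -0.0, -1.0]]
wrist_force: [-0.7, -0.1, 0.4]
grip_width: 0.0147
time: 25.9
tool_pos: [0.4945, -0.1106, 0.0724]
tcp_rot: [[0.996, 0.084, -0.0], [0.084, -0.996, 0.0], [-0.0, -0.0, -1.0]]
wrist_force: [0.0, -0.6, 0.3]
grip_width: 0.0145
```

```bash

python3 -m crank '[{"tx":0,"ty":0,"tz":0.1,"ax":0,"ay":0,"az":0,"gripper":0},{"tx":0,"ty":0,"tz":0.1,"ax":0,"ay":0,"az":0,"gripper":0},{"tx":0,"ty":0,"tz":0.1,"ax":0,"ay":0,"az":0,"gripper":0},{"tx":0,"ty":0,"tz":0.1,"ax":0,"ay":0,"az":0,"gripper":0},{"tx":0,"ty":0,"tz":0,"ax":0,"ay":0,"az":0,"gripper":0}]'
python3 -m crank '[{"tx":0,"ty":0,"tz":0.1,"ax":0,"ay":0,"az":0,"gripper":0},{"tx":0,"ty":0,"tz":0.1,"ax":0,"ay":0,"az":0,"gripper":0},{"tx":0,"ty":0,"tz":0,"ax":0,"ay":0,"az":0,"gripper":0}]'
```

```text
time: 26.4
tool_pos: [0.4945, -0.1107, 0.0644]
tcp_rot: [[0.996, 0.084, -0.0], [0.084, -0.996, 0.0], [-0.0, -0.0, -1.0]]
wrist_force: [0.1, 0.2, -0.7]
grip_width: 0.0147
time: 26.7
tool_pos: [0.4945, -0.1106, 0.0604]
tcp_rot: [[0.996, 0.084, -0.0], [0.084, -0.996, 0.0], [-0.0, -0.0, -1.0]]
wrist_force: [0.9, -0.4, -1.0]
grip_width: 0.0147
```

```bash

python3 -m crank '[{"tx":0,"ty":0,"tz":0,"ax":0,"ay":0,"az":0,"gripper":0.35},{"tx":0,"ty":0,"tz":0,"ax":0,"ay":0,"az":0,"gripper":0.35},{"tx":0,"ty":0,"tz":0,"ax":0,"ay":0,"az":0,"gripper":0.35},{"tx":0,"ty":0,"tz":-0.5,"ax":0,"ay":0,"az":0,"gripper":0.35},{"tx":0,"ty":0,"tz":-0.9,"ax":0,"ay":0,"az":0,"gripper":0.35},{"tx":0,"ty":0,"tz":-0.9,"ax":0,"ay":0,"az":0,"gripper":0.35},{"tx":0,"ty":0,"tz":-0.9,"ax":0,"ay":0,"az":0,"gripper":0.35},{"tx":0,"ty":0,"tz":0,"ax":0,"ay":0,"az":0,"gripper":0.35}]'
python3 - <<'E'
from h import *
c,d=grab('wrist'); z=ld('wrist'); s=state(); print(s['tool_pos'],s['grip_width'],s['wrist_force'])
u0,v0=proj(z,(.4945,-.1107,.09)); print(u0,v0)
vv,uu=np.mgrid[int(v0)-30:int(v0)+30,int(u0)-30:int(u0)+30]; X=np.array([at_d(z,u,v) for u,v in zip(uu.ravel(),vv.ravel())])
m=(np.hypot(X[:,0]-.4945,X[:,1]+.1107)<.02)&(X[:,2]>.085)&(X[:,2]<.12); print(m.sum(),X[m].mean(0).round(4),np.quantile(X[m][:,2],[.05,.5,.95]).round(4),np.ptp(X[m],0).round(4))
for u,v in ((int(u0)+25,int(v0)-20),): print(at_d(z,u,v))
E
```

```text
time: 27.5
tool_pos: [0.497, -0.111, 0.1277]
tcp_rot: [[0.996, 0.084, 0.005], [0.084, -0.996, -0.002], [0.005, 0.002, -1.0]]
wrist_force: [0.7, -1.1, 0.5]
grip_width: 0.032
[ 0.49605996 -0.11098748  0.12639223] 0.03204117603315737 [-0.15028056 -0.92295285  0.46970152]
256.92606607587203 207.92269285568
314 [ 0.4945 -0.1101  0.0892] [0.087  0.0893 0.0905] [0.0155 0.0154 0.0062]
[ 0.5104999  -0.12899782  0.07980823]
```

The first bolt is home: head top 0.0893 m, against an ideal 0.090 m. Now the second bolt.

```bash

python3 -m crank '[{"tx":0.3,"ty":-0.95,"tz":-0.3,"ax":0,"ay":0,"az":0,"gripper":0.4},{"tx":0.3,"ty":-0.95,"tz":0,"ax":0,"ay":0,"az":0,"gripper":0.4},{"tx":0.3,"ty":-0.95,"tz":0,"ax":0,"ay":0,"az":0,"gripper":0.4},{"tx":0.3,"ty":-0.95,"tz":0,"ax":0,"ay":0,"az":0,"gripper":0.4},{"tx":0.3,"ty":-0.95,"tz":0,"ax":0,"ay":0,"az":0,"gripper":0.4},{"tx":0.3,"ty":-0.95,"tz":0,"ax":0,"ay":0,"az":0,"gripper":0.4},{"tx":0.3,"ty":-0.95,"tz":0,"ax":0,"ay":0,"az":0,"gripper":0.4},{"tx":0.3,"ty":-0.95,"tz":0,"ax":0,"ay":0,"az":0,"gripper":0.4}]'
python3 -m crank '[{"tx":0.3,"ty":-0.95,"tz":0,"ax":0,"ay":0,"az":0,"gripper":0.4},{"tx":0.3,"ty":-0.95,"tz":0,"ax":0,"ay":0,"az":0,"gripper":0.4},{"tx":0.3,"ty":-0.95,"tz":0,"ax":0,"ay":0,"az":0,"gripper":0.4},{"tx":0.3,"ty":-0.95,"tz":0.3,"ax":0,"ay":0,"az":0,"gripper":0.4},{"tx":0.3,"ty":-0.95,"tz":0.3,"ax":0,"ay":0,"az":0,"gripper":0.4},{"tx":0,"ty":0,"tz":0.3,"ax":0,"ay":0,"az":0,"gripper":0.4},{"tx":0,"ty":0,"tz":0,"ax":0,"ay":0,"az":0,"gripper":0.4},{"tx":0,"ty":0,"tz":0,"ax":0,"ay":0,"az":0,"gripper":0.4}]'
```

```text
time: 28.35
tool_pos: [0.5293, 0.0455, 0.1299]
tcp_rot: [[0.996, 0.084, -0.001], [0.084, -0.996, -0.0], [-0.001, -0.0, -1.0]]
wrist_force: [0.1, -0.4, -0.1]
grip_width: 0.0366
time: 29.15
tool_pos: [0.5512, 0.1404, 0.1121]
tcp_rot: [[0.997, 0.083, -0.001], [0.083, -0.997, -0.001], [-0.002, 0.001, -1.0]]
wrist_force: [0.0, -0.6, 0.1]
grip_width: 0.037
```

```bash

python3 -m crank '[{"tx":0.22,"ty":-0.31,"tz":0.5,"ax":0,"ay":0,"az":0,"gripper":0.4},{"tx":0,"ty":0,"tz":0.6,"ax":0,"ay":0,"az":0,"gripper":0.4},{"tx":0,"ty":0,"tz":0.5,"ax":0,"ay":0,"az":0,"gripper":0.4},{"tx":0,"ty":0,"tz":0,"ax":0,"ay":0,"az":0,"gripper":0.4},{"tx":0,"ty":0,"tz":0,"ax":0,"ay":0,"az":0,"gripper":0.4}]'
python3 - <<'E'
from h import *
c,d=grab('wrist'); z=ld('wrist'); s=state(); print(s['tool_pos'])
u0,v0=proj(z,(.555,.147,.075)); vv,uu=np.mgrid[int(v0)-30:int(v0)+30,int(u0)-30:int(u0)+30]; X=np.array([at_d(z,u,v) for u,v in zip(uu.ravel(),vv.ravel())])
m=(np.hypot(X[:,0]-.555,X[:,1]-.147)<.015)&(X[:,2]>.072)&(X[:,2]<.079); print(m.sum(),X[m].min(0),X[m].max(0),((X[m].min(0)+X[m].max(0))/2).round(4))
E
```

```text
time: 29.65
tool_pos: [0.5552, 0.1483, 0.0801]
tcp_rot: [[0.996, 0.084, -0.001], [0.084, -0.996, -0.0], [-0.001, 0.0, -1.0]]
wrist_force: [0.2, 0.5, 0.3]
grip_width: 0.0364
[0.55560618 0.14854172 0.08061089]
399 [0.54675673 0.13899189 0.07205906] [0.56292168 0.15441615 0.07650064] [0.5548 0.1467 0.0743]
```

```bash

python3 -m crank '[{"tx":-0.02,"ty":0.08,"tz":0.5,"ax":0,"ay":0,"az":0,"gripper":0.4},{"tx":0,"ty":0,"tz":0.5,"ax":0,"ay":0,"az":0,"gripper":0.4},{"tx":0,"ty":0,"tz":0.5,"ax":0,"ay":0,"az":0,"gripper":0.4},{"tx":0,"ty":0,"tz":0.3,"ax":0,"ay":0,"az":0,"gripper":0.4},{"tx":0,"ty":0,"tz":0.2,"ax":0,"ay":0,"az":0,"gripper":0.4},{"tx":0,"ty":0,"tz":0.18,"ax":0,"ay":0,"az":0,"gripper":0.4},{"tx":0,"ty":0,"tz":0,"ax":0,"ay":0,"az":0,"gripper":0.4}]' 30
python3 -m crank '[{"tx":0,"ty":0,"tz":0,"ax":0,"ay":0,"az":0,"gripper":0},{"tx":0,"ty":0,"tz":0,"ax":0,"ay":0,"az":0,"gripper":0},{"tx":0,"ty":0,"tz":0,"ax":0,"ay":0,"az":0,"gripper":0},{"tx":0,"ty":0,"tz":0,"ax":0,"ay":0,"az":0,"gripper":0},{"tx":0,"ty":0,"tz":0,"ax":0,"ay":0,"az":0,"gripper":0},{"tx":0,"ty":0,"tz":0,"ax":0,"ay":0,"az":0,"gripper":0}]' 30
```

```text
time: 30.4
tool_pos: [0.5551, 0.1469, 0.0367]
tcp_rot: [[0.996, 0.084, -0.001], [0.084, -0.996, -0.0], [-0.001, 0.0, -1.0]]
wrist_force: [0.5, 0.6, 0.7]
grip_width: 0.0366
time: 31.0
tool_pos: [0.5557, 0.1469, 0.0374]
tcp_rot: [[0.996, 0.084, 0.001], [0.084, -0.996, 0.0], [0.001, 0.0, -1.0]]
wrist_force: [-0.7, -0.3, 1.6]
grip_width: 0.0146
```

```bash

python3 -m crank '[{"tx":0,"ty":0,"tz":-0.4,"ax":0,"ay":0,"az":0,"gripper":0},{"tx":0,"ty":0,"tz":-0.9,"ax":0,"ay":0,"az":0,"gripper":0},{"tx":0,"ty":0,"tz":-0.9,"ax":0,"ay":0,"az":0,"gripper":0},{"tx":0,"ty":0,"tz":-0.9,"ax":0,"ay":0,"az":0.9,"gripper":0},{"tx":0,"ty":0,"tz":-0.9,"ax":0,"ay":0,"az":0.9,"gripper":0},{"tx":0,"ty":0,"tz":-0.9,"ax":0,"ay":0,"az":0.9,"gripper":0},{"tx":0,"ty":0,"tz":-0.9,"ax":0,"ay":0,"az":0.9,"gripper":0},{"tx":0,"ty":0,"tz":-0.9,"ax":0,"ay":0,"az":0.9,"gripper":0}]' 30
python3 -m crank '[{"tx":0,"ty":0,"tz":-0.4,"ax":0,"ay":0,"az":0.9,"gripper":0},{"tx":0,"ty":0,"tz":-0.4,"ax":0,"ay":0,"az":0.9,"gripper":0},{"tx":0,"ty":0,"tz":0,"ax":0,"ay":0,"az":0.9,"gripper":0},{"tx":0,"ty":0,"tz":0,"ax":0,"ay":0,"az":0.9,"gripper":0},{"tx":0,"ty":0,"tz":0,"ax":0,"ay":0,"az":0.9,"gripper":0},{"tx":0,"ty":0,"tz":0,"ax":0,"ay":0,"az":0.9,"gripper":0},{"tx":0,"ty":0,"tz":0,"ax":0,"ay":0,"az":0,"gripper":0},{"tx":0,"ty":0,"tz":0,"ax":0,"ay":0,"az":0,"gripper":0}]' 30
python3 -c "
from plant import state; print(state()['qpos'].round(1))"
```

```text
time: 31.8
tool_pos: [0.5545, 0.1468, 0.1693]
tcp_rot: [[0.835, -0.55, -0.003], [-0.55, -0.835, 0.002], [-0.004, -0.0, -1.0]]
wrist_force: [-0.5, 0.2, -2.7]
grip_width: 0.0142
time: 32.6
tool_pos: [0.547, 0.1436, 0.1643]
tcp_rot: [[0.415, -0.909, -0.036], [-0.91, -0.415, -0.013], [-0.003, 0.038, -0.999]]
wrist_force: [-0.6, 0.5, -0.4]
grip_width: 0.0146
[ -59.5   32.5   57.5  103.2  -29.8   63.6 -146.7]
```

J7 has run to -146.7°, close to its limit, so turning that way was wrong. I'll turn back the other way.

```bash

python3 -m crank '[{"tx":0,"ty":0,"tz":0,"ax":0,"ay":0,"az":-0.5,"gripper":0},{"tx":0,"ty":0,"tz":0,"ax":0,"ay":0,"az":-0.9,"gripper":0},{"tx":0,"ty":0,"tz":0,"ax":0,"ay":0,"az":-0.9,"gripper":0},{"tx":0,"ty":0,"tz":0,"ax":0,"ay":0,"az":-0.9,"gripper":0}]' 30
python3 -c "
from plant import state; print(state()['qpos'].round(1))"
```

```text
time: 33.0
tool_pos: [0.5476, 0.1431, 0.1655]
tcp_rot: [[0.79, -0.612, -0.035], [-0.613, -0.79, -0.007], [-0.023, 0.027, -0.999]]
wrist_force: [0.3, 0.3, -0.2]
grip_width: 0.0148
[ -54.9   29.1   50.3  103.1  -25.    61.9 -123. ]
```

```bash

python3 -m crank '[{"tx":0,"ty":0,"tz":0,"ax":0,"ay":0,"az":-0.9,"gripper":0},{"tx":0,"ty":0,"tz":0,"ax":0,"ay":0,"az":-0.9,"gripper":0},{"tx":0,"ty":0,"tz":0,"ax":0,"ay":0,"az":-0.9,"gripper":0},{"tx":0,"ty":0,"tz":0,"ax":0,"ay":0,"az":-0.9,"gripper":0},{"tx":0,"ty":0,"tz":0,"ax":0,"ay":0,"az":-0.9,"gripper":0},{"tx":0,"ty":0,"tz":0,"ax":0,"ay":0,"az":-0.9,"gripper":0},{"tx":0,"ty":0,"tz":0,"ax":0,"ay":0,"az":-0.9,"gripper":0},{"tx":0,"ty":0,"tz":0,"ax":0,"ay":0,"az":-0.9,"gripper":0}]' 30
python3 -m crank '[{"tx":0,"ty":0,"tz":0,"ax":0,"ay":0,"az":-0.9,"gripper":0},{"tx":0,"ty":0,"tz":0,"ax":0,"ay":0,"az":-0.9,"gripper":0},{"tx":0,"ty":0,"tz":0,"ax":0,"ay":0,"az":-0.9,"gripper":0},{"tx":0,"ty":0,"tz":0,"ax":0,"ay":0,"az":-0.9,"gripper":0},{"tx":0,"ty":0,"tz":0,"ax":0,"ay":0,"az":0,"gripper":0}]' 30
python3 - <<'E'
from plant import state
import numpy as np
s=state(); R=np.array(s['tcp_rot']); print(s['qpos'].round(1)); e=np.cross(R[:,2],[0,0,-1]); print('fix ax,ay units',(R.T@e/.15).round(3))
d=np.array([.5688,-.192,.19])-s['tool_pos']; print('to far, units',(R.T@d/.02).round(2), s['tool_pos'])
E
```

```text
time: 33.8
tool_pos: [0.5481, 0.1432, 0.1665]
tcp_rot: [[0.912, 0.408, -0.032], [0.408, -0.913, -0.007], [-0.032, -0.007, -0.999]]
wrist_force: [-0.4, 0.3, -0.2]
grip_width: 0.0143
time: 34.3
tool_pos: [0.5483, 0.143, 0.1668]
tcp_rot: [[0.577, 0.816, -0.031], [0.816, -0.577, -0.007], [-0.024, -0.022, -0.999]]
wrist_force: [-0.9, 0.2, 0.2]
grip_width: 0.0148
[-39.8  23.4  28.8 102.6 -12.9  59.1 -41.2]
fix ax,ay units [-0.145  0.158  0.   ]
to far, units [-13.11  10.48  -1.08] [0.54830982 0.14299952 0.16681138]
```

```bash

python3 -m crank '[{"tx":0,"ty":0,"tz":-0.5,"ax":-0.145,"ay":0.158,"az":0,"gripper":0},{"tx":0,"ty":0,"tz":-0.5,"ax":0,"ay":0,"az":0,"gripper":0},{"tx":0,"ty":0,"tz":0,"ax":0,"ay":0,"az":0,"gripper":0}]' 30
cat > go.py <<'E'
import sys; from h import *
s=state(); R=np.array(s['tcp_rot']); e=np.cross(R[:,2],[0,0,-1]); print('fix ax,ay',(R.T@e/.15).round(3),'q7',s['qpos'][6].round(1))
d=np.array([float(a) for a in sys.argv[1:4]])-s['tool_pos']; print('units',(R.T@d/.02).round(3),s['tool_pos'].round(4),s['wrist_force'].round(1))
E
python3 go.py .5688 -.192 .188
```

```text
time: 34.6
tool_pos: [0.5495, 0.1429, 0.1876]
tcp_rot: [[0.581, 0.814, 0.001], [0.814, -0.581, -0.001], [-0.001, 0.002, -1.0]]
wrist_force: [0.6, 0.2, -0.5]
grip_width: 0.0145
fix ax,ay [0.011 0.004 0.   ] q7 -42.4
units [-1.3064e+01  1.0521e+01  5.0000e-03] [0.5495 0.1429 0.1876] [ 0.6  0.2 -0.5]
```

```bash

python3 -m crank '[{"tx":-0.93,"ty":0.75,"tz":0,"ax":0,"ay":0,"az":0,"gripper":0},{"tx":-0.93,"ty":0.75,"tz":0,"ax":0,"ay":0,"az":0,"gripper":0},{"tx":-0.93,"ty":0.75,"tz":0,"ax":0,"ay":0,"az":0,"gripper":0},{"tx":-0.93,"ty":0.75,"tz":0,"ax":0,"ay":0,"az":0,"gripper":0},{"tx":-0.93,"ty":0.75,"tz":0,"ax":0,"ay":0,"az":0,"gripper":0},{"tx":-0.93,"ty":0.75,"tz":0,"ax":0,"ay":0,"az":0,"gripper":0},{"tx":-0.93,"ty":0.75,"tz":0,"ax":0,"ay":0,"az":0,"gripper":0},{"tx":-0.93,"ty":0.75,"tz":0,"ax":0,"ay":0,"az":0,"gripper":0}]' 30
python3 go.py .5688 -.192 .188
```

```text
time: 35.4
tool_pos: [0.5598, -0.049, 0.186]
tcp_rot: [[0.581, 0.814, -0.002], [0.814, -0.581, -0.004], [-0.004, 0.0, -1.0]]
wrist_force: [0.6, 0.4, -0.4]
grip_width: 0.0146
fix ax,ay [0.003 0.029 0.   ] q7 -21.5
units [-5.563  4.517 -0.073] [ 0.5598 -0.049   0.186 ] [ 0.6  0.4 -0.4]
```

```bash

python3 -m crank '[{"tx":-0.93,"ty":0.75,"tz":0,"ax":0,"ay":0,"az":0,"gripper":0},{"tx":-0.93,"ty":0.75,"tz":0,"ax":0,"ay":0,"az":0,"gripper":0},{"tx":-0.93,"ty":0.75,"tz":0,"ax":0,"ay":0,"az":0,"gripper":0},{"tx":-0.93,"ty":0.75,"tz":0,"ax":0,"ay":0,"az":0,"gripper":0},{"tx":-0.93,"ty":0.75,"tz":0,"ax":0,"ay":0,"az":0,"gripper":0},{"tx":-0.6,"ty":0.5,"tz":0,"ax":0,"ay":0,"az":0,"gripper":0},{"tx":0,"ty":0,"tz":0,"ax":0,"ay":0,"az":0,"gripper":0},{"tx":0,"ty":0,"tz":0,"ax":0,"ay":0,"az":0,"gripper":0}]' 30
python3 go.py .5688 -.192 .092
```

```text
time: 36.2
tool_pos: [0.5679, -0.1823, 0.1862]
tcp_rot: [[0.581, 0.814, -0.003], [0.814, -0.581, -0.003], [-0.004, -0.0, -1.0]]
wrist_force: [0.1, 0.5, -0.7]
grip_width: 0.0145
fix ax,ay [-0.003  0.028  0.   ] q7 -6.7
units [-0.347  0.32   4.71 ] [ 0.5679 -0.1823  0.1862] [ 0.1  0.5 -0.7]
```

```bash

python3 -m crank '[{"tx":-0.35,"ty":0.32,"tz":0.5,"ax":0,"ay":0.025,"az":0,"gripper":0},{"tx":0,"ty":0,"tz":0.9,"ax":0,"ay":0,"az":0,"gripper":0},{"tx":0,"ty":0,"tz":0.9,"ax":0,"ay":0,"az":0,"gripper":0},{"tx":0,"ty":0,"tz":0.9,"ax":0,"ay":0,"az":0,"gripper":0},{"tx":0,"ty":0,"tz":0.9,"ax":0,"ay":0,"az":0,"gripper":0},{"tx":0,"ty":0,"tz":0.55,"ax":0,"ay":0,"az":0,"gripper":0},{"tx":0,"ty":0,"tz":0,"ax":0,"ay":0,"az":0,"gripper":0},{"tx":0,"ty":0,"tz":0,"ax":0,"ay":0,"az":0,"gripper":0}]' 30
python3 go.py .5688 -.192 .06
python3 - <<'E'
from h import *
s=state(); c,d=grab('wrist'); z=ld('wrist'); p=np.array(s['tool_pos']); print(p)
x,y=int(proj(z,p)[0])-40,int(proj(z,p)[1])-35; print(x,y)
print('foot pred',(proj(z,p-[0,0,.002])-[x,y])*10,'hole pred',(proj(z,(.5688,-.192,.08))-[x,y])*10)
cv2.imwrite('pics/l.png',cv2.resize(c[y:y+60,x:x+80],(800,600),interpolation=cv2.INTER_CUBIC))
E
```

```text
time: 37.0
tool_pos: [0.5691, -0.1926, 0.0935]
tcp_rot: [[0.58, 0.815, -0.0], [0.815, -0.58, -0.001], [-0.001, 0.0, -1.0]]
wrist_force: [-0.2, -0.3, -0.3]
grip_width: 0.0145
fix ax,ay [0.003 0.007 0.   ] q7 -2.0
units [ 0.016 -0.029  1.675] [ 0.5691 -0.1926  0.0935] [-0.2 -0.3 -0.3]
[ 0.56909681 -0.19255143  0.09350862]
217 189
foot pred [406.802923   339.75292067] hole pred [398.19093703 274.31564489]
```

View pics/l.png

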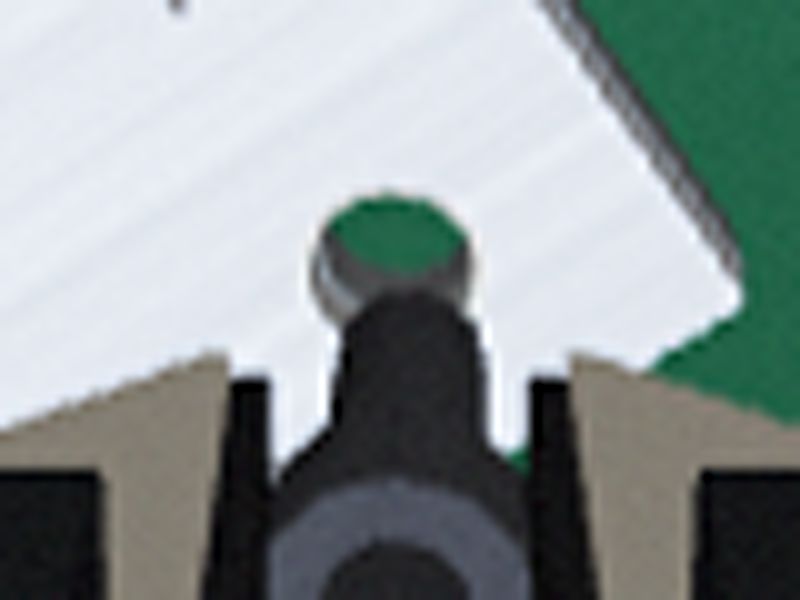

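The far hole's centre is at (393,270) and the bolt's foot at about (411,338), roughly 1 mm too far right. I'll correct by -1.2 mm in tool y and lower.

```bash

python3 -m crank '[{"tx":0.02,"ty":-0.06,"tz":0.2,"ax":0,"ay":0,"az":0,"gripper":0},{"tx":0,"ty":0,"tz":0.1,"ax":0,"ay":0,"az":0,"gripper":0},{"tx":0,"ty":0,"tz":0.1,"ax":0,"ay":0,"az":0,"gripper":0},{"tx":0,"ty":0,"tz":0.1,"ax":0,"ay":0,"az":0,"gripper":0},{"tx":0,"ty":0,"tz":0.1,"ax":0,"ay":0,"az":0,"gripper":0},{"tx":0,"ty":0,"tz":0,"ax":0,"ay":0,"az":0,"gripper":0}]' 30
python3 -m crank '[{"tx":0,"ty":0,"tz":0.1,"ax":0,"ay":0,"az":0,"gripper":0},{"tx":0,"ty":0,"tz":0.1,"ax":0,"ay":0,"az":0,"gripper":0},{"tx":0,"ty":0,"tz":0.1,"ax":0,"ay":0,"az":0,"gripper":0},{"tx":0,"ty":0,"tz":0.1,"ax":0,"ay":0,"az":0,"gripper":0},{"tx":0,"ty":0,"tz":0,"ax":0,"ay":0,"az":0,"gripper":0}]' 30
```

```text
time: 37.65
tool_pos: [0.5679, -0.1916, 0.0811]
tcp_rot: [[0.581, 0.814, -0.001], [0.814, -0.581, -0.001], [-0.001, -0.0, -1.0]]
wrist_force: [0.4, 0.8, -0.8]
grip_width: 0.0146
time: 38.15
tool_pos: [0.5679, -0.1916, 0.0731]
tcp_rot: [[0.581, 0.814, -0.001], [0.814, -0.581, -0.001], [-0.001, -0.0, -1.0]]
wrist_force: [0.3, 0.2, -0.8]
grip_width: 0.0147
```

```bash

python3 -m crank '[{"tx":0,"ty":0,"tz":0.1,"ax":0,"ay":0,"az":0,"gripper":0},{"tx":0,"ty":0,"tz":0.1,"ax":0,"ay":0,"az":0,"gripper":0},{"tx":0,"ty":0,"tz":0.1,"ax":0,"ay":0,"az":0,"gripper":0},{"tx":0,"ty":0,"tz":0,"ax":0,"ay":0,"az":0,"gripper":0}]' 30
python3 -m crank '[{"tx":0,"ty":0,"tz":0.1,"ax":0,"ay":0,"az":0,"gripper":0},{"tx":0,"ty":0,"tz":0.1,"ax":0,"ay":0,"az":0,"gripper":0},{"tx":0,"ty":0,"tz":0.1,"ax":0,"ay":0,"az":0,"gripper":0},{"tx":0,"ty":0,"tz":0,"ax":0,"ay":0,"az":0,"gripper":0}]' 30
```

```text
time: 38.55
tool_pos: [0.568, -0.1917, 0.0671]
tcp_rot: [[0.581, 0.814, -0.0], [0.814, -0.581, -0.001], [-0.001, 0.0, -1.0]]
wrist_force: [0.3, 0.0, -0.0]
grip_width: 0.0142
time: 38.95
tool_pos: [0.5681, -0.1918, 0.0612]
tcp_rot: [[0.581, 0.814, -0.0], [0.814, -0.581, -0.001], [-0.001, 0.0, -1.0]]
wrist_force: [-0.1, -0.3, -0.9]
grip_width: 0.0145
```

No force anywhere, and the foot is through the casing. I'll release, lift and check.

```bash

python3 -m crank '[{"tx":0,"ty":0,"tz":0,"ax":0,"ay":0,"az":0,"gripper":0.35},{"tx":0,"ty":0,"tz":0,"ax":0,"ay":0,"az":0,"gripper":0.35},{"tx":0,"ty":0,"tz":0,"ax":0,"ay":0,"az":0,"gripper":0.35},{"tx":0,"ty":0,"tz":-0.5,"ax":0,"ay":0,"az":0,"gripper":0.35},{"tx":0,"ty":0,"tz":-0.9,"ax":0,"ay":0,"az":0,"gripper":0.35},{"tx":0,"ty":0,"tz":-0.9,"ax":0,"ay":0,"az":0,"gripper":0.35},{"tx":0,"ty":0,"tz":-0.9,"ax":0,"ay":0,"az":0,"gripper":0.35},{"tx":0,"ty":0,"tz":-0.9,"ax":0,"ay":0,"az":0,"gripper":0.35}]'
python3 -m crank '[{"tx":-0.5,"ty":-0.5,"tz":-0.9,"ax":0,"ay":0,"az":0,"gripper":0.35},{"tx":-0.5,"ty":-0.5,"tz":-0.9,"ax":0,"ay":0,"az":0,"gripper":0.35},{"tx":-0.5,"ty":-0.5,"tz":-0.9,"ax":0,"ay":0,"az":0,"gripper":0.35},{"tx":-0.5,"ty":-0.5,"tz":-0.9,"ax":0,"ay":0,"az":0,"gripper":0.35},{"tx":0,"ty":0,"tz":0,"ax":0,"ay":0,"az":0,"gripper":0.35},{"tx":0,"ty":0,"tz":0,"ax":0,"ay":0,"az":0,"gripper":0.35},{"tx":0,"ty":0,"tz":0,"ax":0,"ay":0,"az":0,"gripper":0.35}]'
python3 - <<'E'
from h import *
c,d=grab('wrist'); z=ld('wrist'); s=state(); print(s['tool_pos'],s['grip_width'],s['wrist_force'])
vv,uu=np.mgrid[0:384,0:512]; vv,uu=vv.ravel(),uu.ravel()
p=cv2.undistortPoints(np.stack([uu,vv],-1).astype(float)[:,None],z['K'],z['D'])[:,0]
X=np.c_[p,np.ones(len(p))]*d[vv,uu][:,None]@z['P'][:3,:3].T+z['P'][:3,3]
for n,q,lo,hi in (('left',(.4945,-.1105),.086,.1),('far',(.5685,-.192),.086,.1),('drift',(.571,-.1127),.131,.14),('cover',(.53,-.19),.07,.084),('cover2',(.53,-.11),.07,.084),('cover3',(.58,-.15),.07,.084)):
    m=(np.hypot(X[:,0]-q[0],X[:,1]-q[1])<.014)&(X[:,2]>lo)&(X[:,2]<hi)&(d[vv,uu]>0)
    print(n,m.sum(),X[m].mean(0).round(4) if m.sum() else '')
a,_=grab('scene')
u,v=proj(z,(.53,-.15,.08)); x=int(np.clip(u-100,0,312)); y=int(np.clip(v-75,0,234)); print(x,y)
L=cv2.resize(c[y:y+150,x:x+200],(480,360),interpolation=cv2.INTER_CUBIC); R=cv2.resize(a[100:340,80:293],(320,360),interpolation=cv2.INTER_CUBIC)
cv2.imwrite('pics/m.png',np.hstack([L,R]))
E
```

```text
time: 39.75
tool_pos: [0.5683, -0.1918, 0.145]
tcp_rot: [[0.581, 0.814, 0.0], [0.814, -0.581, -0.001], [-0.001, 0.001, -1.0]]
wrist_force: [0.4, -0.2, -0.3]
grip_width: 0.0323
time: 40.45
tool_pos: [0.5127, -0.2002, 0.215]
tcp_rot: [[0.58, 0.815, -0.001], [0.815, -0.58, -0.001], [-0.001, -0.0, -1.0]]
wrist_force: [0.2, 0.2, -0.3]
grip_width: 0.0321
[ 0.51255501 -0.20022126  0.21467749] 0.03181426299952237 [ 0.16973569 -0.15590134 -0.48928602]
left 198 [ 0.4948 -0.11    0.0891]
far 186 [ 0.5676 -0.1919  0.0893]
drift 268 [ 0.5696 -0.112   0.1341]
cover 509 [ 0.53   -0.1898  0.0793]
cover2 620 [ 0.5301 -0.1099  0.0791]
cover3 505 [ 0.579  -0.1499  0.0791]
143 54
```

View pics/m.png

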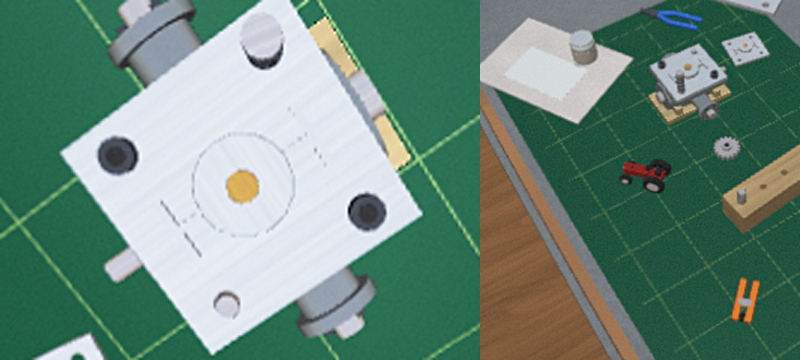

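The picture shows the drift upright at (263,40), both bolt heads flush at (118,155) and (367,212), and the punch and the rest of the bench undisturbed. I'm handing the job in.

```bash
python3 -c "
from plant import job_done; print(job_done())"
```

```text
the job is handed in; nothing more can be done
None
```

The drift stands in the cover hole opposite the dowel with its shoulder on the cover, and a bolt is home in each of the two other holes. I handed the job in at about 40.5 s of the 72 s allowed. It reports no verdict.

**How it went:** I lowered the drift's tip through the overlap of the two holes and carried it sideways about 3 mm as it went down, which swung the cover into line. Wrist force stayed below about 4 N whenever I read it, against the 25 N limit. I then lowered each bolt through cover and casing and let it drop the last 8–9 mm.

**Last checks (wrist camera depth):**

| Item | Measured height | Expected |
|---|---|---|
| Left-hole bolt, head top | 89.1 mm | 90 mm |
| Far-hole bolt, head top | 89.3 mm | 90 mm |
| Drift, top | 134.1 mm | 135 mm |
| Cover, three places | 79.1–79.3 mm | 80 mm |

All of these read about 1 mm low together, so the heights above the cover agree. The last picture shows the drift and both bolts in place, nothing visibly disturbed in the parts of the bench it covered, and the gripper clear.

**What disagreed or went wrong:**
- **Fingertips:** they sat about 22–27 mm behind the stated TCP, so the first grasp at a bolt closed above it without touching. I gripped again lower.
- **Turn with the second bolt:** I first turned the wrist the wrong way and joint 7 reached -146.7°, just inside its -147.41° limit. I turned it back and levelled the tool before going on.
- **Cover pattern:** distances between the holes measured about 1–2% small in the images, within the calibration.

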